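# Wedge the spring clip off the wheel axle

## Robot

A 6-joint arm with a two-finger parallel gripper is mounted at the origin on the work surface. World frame = base frame: x ahead of the robot, y to its left, z up, the work surface at z = 0. Lengths are in m, angles in rad, forces in N, time in s.
With the tool pointing down it reaches from about 0.375 to 0.9 m from the base axis. Payload 3.1 kg.
Tool frame: the origin (TCP) lies at the very end of the fingers, on their centre line; the grasp point (between the pads) lies 19 mm behind it; z points along the fingers, y is the direction in which the jaws open and shut (so a half turn about z gives the same grasp; the last joint's range is limited). The gripper opens to 85 mm and grips with 20 to 120 N. Pads are 22 mm wide; open, the fingers measure 114 mm over their backs; the gripper's body (76 mm by 85 mm) begins 54 mm behind the grasp point. The pads swing forward as they close: fully open they stand 13 mm farther back than shut.
Start: joints at [1.155, 0.527, 1.433, -0, 1.181, -0.178], TCP at [0.147, 0.608, 0.231] pointing down, gripper open.
Joint ranges: [-3.08, 3.08], [-0.75, 2.2], [0.22, 2.44], [-1.43, 4.57], [0, 2.65], [-2.85, 2.85]. Speed limits (rad/s): [2.79, 2.79, 3.14, 3.14, 3.14, 3.14].

## Interface

Orientations are given as a unit quaternion [x, y, z, w].
In Python, from station import manip gives the robot as it stands. The module is installed in compiled form; this text tells all that it offers.
- The arm moves only by the tool send_rows, never from a script. Its argument "commands" is a list of rows, each an object with "delta_pos": the shift along the world's x, y, z in cm, a list of three; "yaw": the turn about the world's z in rad. A call has 1 to 10 rows; each row shifts and turns the pose as measured when the row begins; what a row does not reach is not made up. A row lasts 1/8 s, in which the tool goes at most 62.5 mm and 10.7 degrees, less where a joint would pass 70% of its speed; a pose out of reach is approached as far as the arm can. A call is refused whole if a number of a shift passes 6.25 or a number of a turn 0.188, either way. A call with a gripper value outside its range is refused whole. "grip" is the closure, from -1 (fully open) to 1 (shut), set as the call begins (left out, the last holds). The fingers move at their own pace and stop on an object; "force" is the grip in N (left out, the last holds). Time passes only in rows, so rows that do not move let the fingers close. It gives the time, the measured TCP pose, the force and the opening at its end, in the units of the state.
- manip.sense(): the state, without advancing time (a new reading comes with each control period).
- manip.snapshot(name): name is "scene" or "top" or "wrist"; returns the picture (400x640x3 uint8, blue, green, red); there is no depth.
- manip.get_calibration(name): a dict with "fx", "fy", "cx", "cy" (pixels), "world_to_cam" (4x4, takes a point from world to camera coordinates); the wrist camera has in their place "mount" (4x4, takes a point from camera to tool coordinates, whose origin is the TCP and whose axes are the flange's). Camera axes: x right, y down, z forward; pixel columns grow to the right and rows downward; lengths in m; the calibration is good to about 2 mm. A picture is of the moment at which its call begins: read the wrist's pose just before it. get_calibration takes no time and is no camera call.
- manip.sign_off(): hands the job in, once; it reports no verdict.
The state is a dict: "t": time; "q": joint angles; "qd": joint speeds; "tau": joint torques, N m; "tcp_pos": TCP position; "tool_rot": TCP orientation; "force": force on the tool from outside, world axes, zero at the start; "ft_torque": the same for the moment, N m; "finger_gap": opening from 0.0 (shut) to 1.0 (fully open).
Only numpy, scipy, OpenCV 4.12 (cv2) and the standard library are available. Lean on these libraries where they do the work, as an engineer would, in place of code of your own. Each camera call takes 0.05 s, during which the arm holds its last target. There are 200 camera calls.

## Task

Pick up the nylon wedge, rest it lightly on the bare end of the steel axle and slide it along the axle under the bridge of the spring clip, towards the wheel, until the clip spreads and springs up off its seat; push gently, without ramming the clip, bearing hard on the axle or helping with the fingers. Then draw the wedge out and lay it down on the bench, lift the loosened clip off by its tab and put it in the parts tray. Do not let the clip drop on the bench, and leave the other things where they are.

Things in the scene. Friction and masses are not known exactly. Their poses are not given: they have to be found in the camera images.
- wedge_grip (a point): middle of the upright handle (24 mm along x, 18 mm wide, 50 mm tall; all sizes here in mm) of the loose grey nylon wedge, 32 above the wedge's flat underside. x axis: along the wedge to its thin tip; y: across; z: up. The blade ahead of the handle is 10 wide; its top is 13 above the underside from the handle to 46 ahead of this point, then slopes evenly down to the tip
- wedge_tip (a point): the thin end of the wedge's blade (2 mm thick there), on its underside, 86 ahead of wedge_grip along x and 32 below it
- wedge: the wedge as a whole (98 long, about 60 g); origin on its flat underside, right under wedge_grip; same axes
- stand: heavy fixed wheel stand with a level steel axle 20 mm in diameter. Its base (150 along x, 110 along y) shows 14 to 44 above the bench, so the axle's height differs: read or feel it. Origin: under the base's centre, 14 below its top and 95 below the axle's centre line. x axis: along the axle, from its free end inwards; z up. Order along x: bare axle, spring clip, slotted hub, aluminium wheel (90 across), bracket
- axle_seat (a point): point on the axle's centre line in the middle of the clip's seat, at x = -26.5 of the stand; the top of the axle is 10 mm above it. Axes as the stand
- axle_end (a point): centre of the free end of the axle, at x = -90 mm of the stand; the axle is bare from here to the clip
- hub_face (a point): on the axle's centre line at the hub's face, against which the clip bears (x = -20 of the stand). The hub has two upright cheeks, 26 mm tall and 9 mm thick, with a slot 18 mm wide between them, open at the top: a blade that has passed under the clip can run on along the axle's top in this slot, for 54 mm, until the wheel
- clip: sprung steel clip, 12 mm along the axle, about 36 mm wide, about 57 g, gripping the axle from above with two spring legs, against the hub. Origin: on the axle's centre line while seated; x as the stand's x, z up. Legs reach 16 below the origin, and hug the axle below its middle. It comes up when wedged: a rise of 5 to 7 takes the legs past the axle's widest part
- clip_gap (a point): middle of the gap between axle top and clip bridge (11.3 above the clip's origin): 2.6 mm high, 14 mm wide at the axle's top, open along x. The bridge is 30 wide, 3.9 thick. Lifting it takes about 8 to 14 N, pushing the wedge in about as much; past 5 to 7 the clip springs up by itself and stands loosely astride the axle about 12 above its seat, and stays there when the wedge is drawn out
- clip_tab (a point): middle of the clip's upright finger tab (10 mm along x, 12 mm along y; from 16.5 to 43.5 above the clip's origin), 30 above the clip's origin
- tray: fixed cream parts tray, open at the top, 90 (x) x 130 (y) x 22 mm tall, walls and floor 4 thick. Origin: centre of its underside
- flat_bar: loose grey nylon bar, 100 x 18 x 16, square at both ends, no taper; to be left alone
- lamp_holder: loose cream lamp holder with a small bulb; to be left alone
- lens_post: loose round lens on a short post with a dark round foot, 140 tall; to be left alone
- slot_weight: loose brass weight, 40 across; to be left alone
- driver: loose screwdriver, 160 long; to be left alone
- wood_case: loose small wooden case, 100 x 70 x 50; to be left alone
- spacer: loose aluminium spacer ring, 32 across; to be left alone
Mind the look-alikes: they are no part of the job. There is more than one size of the tray; the job needs the middle-sized. Of the things shaped like the wedge, the grey one is meant.

How it is judged:
By the outcome, as a careful person would: the job done as asked, in the order asked, and still so for the second after the job is handed in, with the robot touching nothing.
It also fails if it takes over 72 s, if anything falls off the work surface, if the arm or the gripper's body presses on something with over 40 N, if the wrist force passes 120 N, or if a joint passes its speed limit or range.

## Working session

There is one attempt and no reset: what is moved stays moved. The work goes in short steps, Python scripts to look and compute and a tool call to move; the robot and the scene stay as the last step left them, time stands still between calls to the robot, and variables do not carry over. Pictures are saved under pics/ and viewed, about 8 in all and at most 12, crops included, and the job is handed in when it is done.

Besides the shell and the picture viewer there is one more tool, called in YAML: its name, and indented under it one key for each argument. send_rows: Moves the arm, as the interface text tells. Its arguments: {"type":"object","properties":{"commands":{"type":"array","items":{"type":"object","properties":{"delta_pos":{"type":"array","items":{"type":"number"}},"yaw":{"type":"number"}}}},"grip":{"type":"number"},"force":{"type":"number"}},"required":["commands"]}

```bash
mkdir -p pics
cat > h.py <<'E'
import numpy as np, cv2
from station import manip
from scipy.spatial.transform import Rotation as R
def cam(n, s=None):
    c=manip.get_calibration(n)
    K=np.array([[c['fx'],0,c['cx']],[0,c['fy'],c['cy']],[0,0,1]])
    if n=='wrist':
        s=s or manip.sense()
        T=np.eye(4);T[:3,:3]=R.from_quat(s['tool_rot']).as_matrix();T[:3,3]=s['tcp_pos']
        return K,np.linalg.inv(T@np.array(c['mount']))
    return K,np.array(c['world_to_cam'])
def ray(cm,u,v):
    K,W=cm; d=W[:3,:3].T@np.linalg.inv(K)@[u,v,1]; return -W[:3,:3].T@W[:3,3],d
def onz(cm,u,v,z):
    o,d=ray(cm,u,v); return o+d*(z-o[2])/d[2]
def tri(cm1,p1,cm2,p2):
    o1,d1=ray(cm1,*p1);o2,d2=ray(cm2,*p2)
    s=np.linalg.lstsq(np.c_[d1,-d2],o2-o1,rcond=None)[0]
    a,b=o1+s[0]*d1,o2+s[1]*d2; return (a+b)/2,np.linalg.norm(a-b)
def proj(cm,P):
    K,W=cm; q=K@(W[:3,:3]@np.array(P)+W[:3,3]); return q[:2]/q[2]
E
python3 - <<'E'
from h import *
print(manip.sense())
for n in('scene','top'):
    im=manip.snapshot(n); cv2.imwrite(f'pics/{n}0.png',im)
    c=cam(n);print(n,c)
E
```

```text
{'t': 0.0, 'q': array([ 1.15551578e+00,  5.28459137e-01,  1.43392148e+00, -5.98161436e-06,
        1.18142669e+00, -1.78488088e-01]), 'qd': array([4.94609236e-04, 5.03649511e-05, 5.03422625e-04, 5.55412154e-04,
       4.65379412e-04, 1.79735893e-03]), 'tau': array([-6.56656302e-04, -4.42353666e+01, -1.78022504e+01, -3.75453328e-04,
        8.70369229e-03,  2.69465581e-06]), 'tcp_pos': array([0.1462808 , 0.6068851 , 0.23033186]), 'tool_rot': array([ 1.18118612e-01,  9.92998876e-01, -1.05969384e-03, -3.21295376e-04]), 'force': array([ 0.11917005, -0.10706208,  0.14197072]), 'ft_torque': array([-0.02538195, -0.05253338,  0.0219943 ]), 'finger_gap': 1.0028775130737138}
scene (array([[440.02118639,   0.        , 323.11616701],
       [  0.        , 440.02118639, 200.18269592],
       [  0.        ,   0.        ,   1.        ]]), array([[-0.80192161,  0.59719285,  0.01680562,  0.43582031],
       [ 0.37304941,  0.5225131 , -0.76669042, -0.12071366],
       [-0.46664319, -0.60855629, -0.64179699,  1.33355266],
       [ 0.        ,  0.        ,  0.        ,  1.        ]]))
top (array([[485.54695347,   0.        , 314.67857698],
       [  0.        , 485.54695347, 207.77729358],
       [  0.        ,   0.        ,   1.        ]]), array([[-0.01731286, -0.99972136,  0.01604556, -0.01908822],
       [-0.99478316,  0.01560932, -0.10081073,  0.55160194],
       [ 0.10053218, -0.01770718, -0.99477622,  1.21655217],
       [ 0.        ,  0.        ,  0.        ,  1.        ]]))
```

View pics/scene0.png

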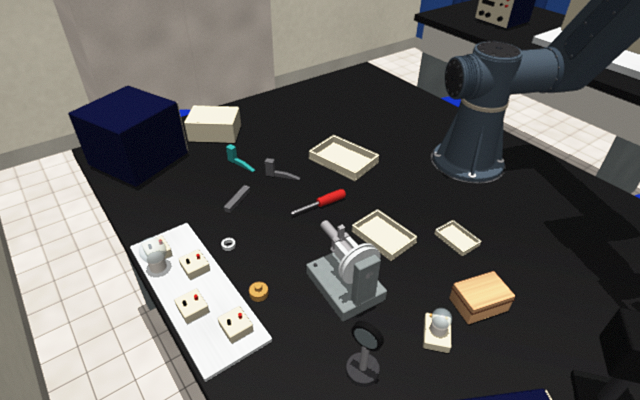

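View pics/top0.png

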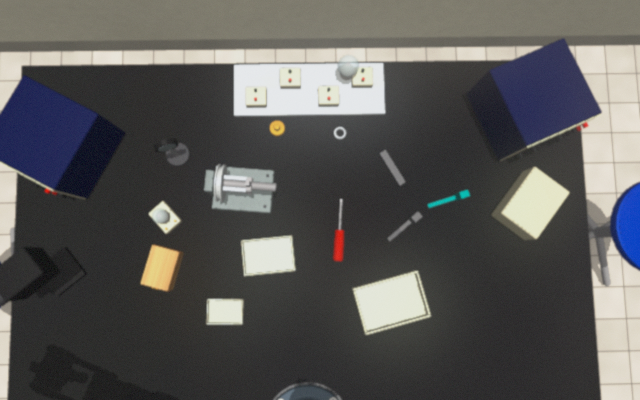

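The scene view shows the grey wedge (handle about 270,165), the middle-sized tray (384,234) and the stand (345,265). In the top view the wedge's handle is at (417,216) and its tip at (390,239). The axle's free end is at (275,187) and the tray at (268,256). Next I'll view a magnified crop.

Run:
```python
from h import *
t=cv2.imread('pics/top0.png');s=cv2.imread('pics/scene0.png')
f=lambda im,x,y,w,h:cv2.resize(im[y:y+h,x:x+w],(400,300),interpolation=cv2.INTER_CUBIC)
a=f(t,380,205,50,37);b=f(t,200,150,80,60);c=f(s,260,150,50,37);d=f(s,305,215,80,60)
cv2.imwrite('pics/crop.png',np.vstack([np.hstack([a,b]),np.hstack([c,d])]))
T=cam('top')
for p,z in [((417,216),.05),((390,239),0),((268,256),.02),((275,187),.11)]: print(p,onz(T,*p,z))
```

```text
(417, 216) [ 0.52410136 -0.28549557  0.05      ]
(390, 239) [ 0.46903705 -0.22392086  0.        ]
(268, 256) [0.43029939 0.0928514  0.02      ]
(275, 187) [0.59455271 0.0676625  0.11      ]
```

View pics/crop.png

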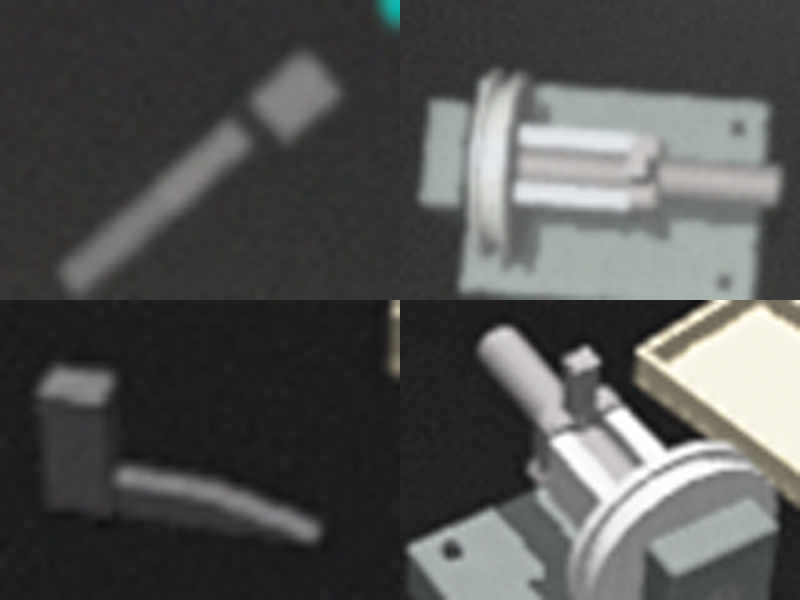

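send_rows:
  commands:
    - {"delta_pos": [0,0,3],"yaw": 0}
    - {"delta_pos": [3.2,-4.5,1.5],"yaw": -0.12}
    - {"delta_pos": [3.2,-4.5,1.5],"yaw": -0.12}
    - {"delta_pos": [3.2,-4.5,1.5],"yaw": -0.12}
    - {"delta_pos": [3.2,-4.5,1.5],"yaw": -0.12}
    - {"delta_pos": [3.2,-4.5,1.5],"yaw": -0.12}
    - {"delta_pos": [3.2,-4.5,1.5],"yaw": -0.12}
    - {"delta_pos": [3.2,-4.5,0],"yaw": -0.12}
    - {"delta_pos": [3.2,-4.5,0],"yaw": -0.12}
    - {"delta_pos": [3.2,-4.5,0],"yaw": -0.12}
  grip: -1

```text
t: 1.35
tcp_pos: [0.4378, 0.19, 0.3497]
tool_rot: [0.623, 0.783, -0.002, -0.002]
force: [0.7, 0.6, -0.5]
finger_gap: 0.999
```

Run:
```python
from h import *
c=manip.get_calibration('wrist');print(c)
s=manip.sense();print(s['t'],s['tcp_pos'],R.from_quat(s['tool_rot']).as_matrix()[:,1],s['q'])
C=cam('wrist');print(proj(C,[.59,.07,.11]),proj(C,[.59,.13,.11]),proj(C,[.47,.06,.0]))
```

```text
{'fx': 330.0291446485526, 'fy': 330.0291446485526, 'cx': 323.4692597036246, 'cy': 194.28462454888503, 'mount': array([[ 8.83651240e-04, -9.49152068e-01, -3.14816725e-01,
         8.01745799e-02],
       [ 9.99999609e-01,  8.31585777e-04,  2.99696702e-04,
         1.38221887e-04],
       [-2.26606338e-05, -3.14816867e-01,  9.49152432e-01,
        -1.43070445e-01],
       [ 0.00000000e+00,  0.00000000e+00,  0.00000000e+00,
         1.00000000e+00]])}
1.35 [0.43782654 0.189964   0.34966843] [ 0.97438033  0.22482296 -0.006132  ] [ 1.74017169e-01  1.93589013e-01  1.61980110e+00  1.00405226e-03
  1.33439477e+00 -5.29826952e-02]
[416.27999036 269.88570297] [431.09673143 229.30775893] [325.89686677 224.22300252]
```

send_rows:
  commands:
    - {"delta_pos": [4.7,-2,-2.4],"yaw": -0.1}
    - {"delta_pos": [4.7,-2,-2.4],"yaw": -0.1}
    - {"delta_pos": [4.7,-2,-2.4],"yaw": 0}
    - {"delta_pos": [0,0,0],"yaw": 0}
    - {"delta_pos": [0,0,0],"yaw": 0}

```text
t: 1.98
tcp_pos: [0.5836, 0.1234, 0.2736]
tool_rot: [0.703, 0.711, -0.002, -0.003]
force: [0.2, -0.7, 0.1]
finger_gap: 0.998
```

Run:
```python
from h import *
s=manip.sense();im=manip.snapshot('wrist');cv2.imwrite('pics/w1.png',im)
import json;json.dump([list(map(float,s['tcp_pos'])),list(map(float,s['tool_rot']))],open('w1.json','w'))
print(s['t'],s['tcp_pos'],R.from_quat(s['tool_rot']).as_matrix()[:,1])
```

```text
1.975 [0.58363149 0.12338459 0.27356084] [ 0.99989752  0.01162908 -0.00834953]
```

View pics/w1.png

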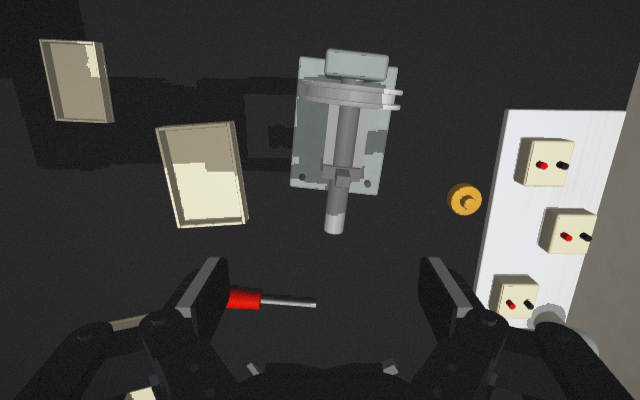

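Run:
```python
from h import *
im=cv2.imread('pics/w1.png')
cv2.imwrite('pics/w1c.png',cv2.resize(im[40:250,270:420],(570,798//1*1)[:2] if 0 else (428,600),interpolation=cv2.INTER_CUBIC))
import json
p,q=json.load(open('w1.json'));W=cam('wrist',dict(tcp_pos=p,tool_rot=q));T=cam('top');S=cam('scene')
print('end TS',tri(T,(276,187),S,(323.4,223)),'WS',tri(W,(334,226),S,(323.4,223)),'WT',tri(W,(334,226),T,(276,187)))
print('tabtop TS S(341,226)',tri(W,(343,181),S,(341,226)))
```

```text
end TS (array([0.59400004, 0.06529318, 0.11222438]), np.float64(0.0005071836968132174)) WS (array([0.59462287, 0.06878892, 0.11402412]), np.float64(0.0032052997304458423)) WT (array([0.59476637, 0.06576537, 0.10404225]), np.float64(0.0012543718359898448))
tabtop TS S(341,226) (array([0.59883291, 0.12907529, 0.15503572]), np.float64(0.0006877810868324069))
```

View pics/w1c.png

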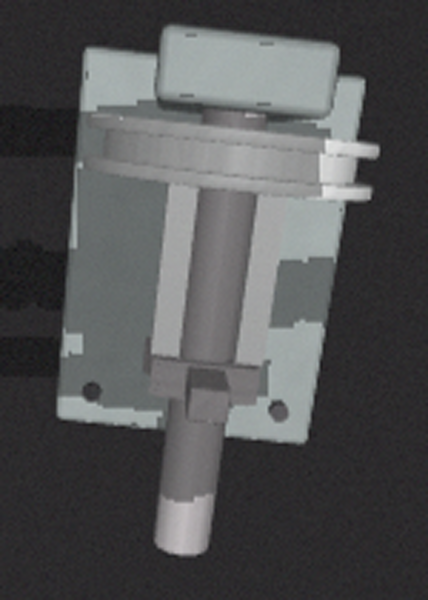

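Run:
```python
from h import *
import json
p,q=json.load(open('w1.json'));W=cam('wrist',dict(tcp_pos=p,tool_rot=q));T=cam('top');S=cam('scene')
u=lambda x,y:(270+x/2.853,40+y/2.857)
P,e=tri(W,u(182,556),S,(323,220.4));print('endtop',P,e)
for zt in(.105,.115,.125,P[2]):
  zb=zt-.091
  c=[onz(W,*u(*k),zb) for k in((58,415),(305,443),(85,50),(363,80))]
  an=lambda a,b:np.degrees(np.arctan2(*(b-a)[1::-1]))
  A=[onz(W,*u(*k),zt) for k in((182,548),(193,423),(222,200))]
  print(zt,'w',np.linalg.norm(c[1]-c[0]),'l',np.linalg.norm(c[2]-c[0]),np.linalg.norm(c[3]-c[1]),'ang',an(c[0],c[2]),an(c[1],c[3]),an(c[0],c[1])+90,'axle',an(A[0],A[1]),an(A[0],A[2]),A[0],A[2], 'ctr',np.mean(c,0))
# tab & clip
print('tabtop front', [onz(W,*u(*k),P[2]-.01+.0435) for k in((188,421),(228,421),(190,385),(232,385))])
# wedge from top/scene
H=(380+297/8,205+98/8.11);tip=(380+75/8,205+278/8.11)
print('handle',tri(T,H,S,(260+77/8,150+85/8.11)),onz(T,*H,.057),'tip',onz(T,*tip,.002),tri(T,tip,S,(260+313/8,150+235/8.11)))
# tray from top
im=cv2.imread('pics/top0.png');m=cv2.inRange(im,(170,180,180),(255,255,255))
for c in cv2.findContours(m,cv2.RETR_EXTERNAL,cv2.CHAIN_APPROX_NONE)[0]:
  r=cv2.minAreaRect(c)
  if cv2.contourArea(c)>300 and r[0][1]>200: print(r,onz(T,*r[0],.022))
```

```text
endtop [0.59357223 0.06312541 0.11812806] 0.0005895282580030496
0.105 w 0.11161894074304858 l 0.1516374035822894 0.15333896637684089 ang 84.86367776199181 84.9542889724642 84.09872634852358 axle 86.67257308528822 85.27064279178364 [0.59405908 0.05982903 0.105     ] [0.60418299 0.18220071 0.105     ] ctr [0.60240268 0.15213162 0.014     ]
0.115 w 0.10884746946740433 l 0.14787228356283832 0.14953159696515034 ang 84.86367776199181 84.9542889724642 84.09872634852358 axle 86.67257308528822 85.27064279178364 [0.59374096 0.06443455 0.115     ] [0.60354012 0.18288083 0.115     ] ctr [0.60194927 0.15340467 0.024     ]
0.125 w 0.10607599819176029 l 0.14410716354338723 0.14572422755345985 ang 84.86367776199181 84.95428897246424 84.09872634852357 axle 86.67257308528819 85.27064279178364 [0.59342285 0.06904008 0.125     ] [0.60289726 0.18356095 0.125     ] ctr [0.60149587 0.15467773 0.034     ]
0.11812806017660232 w 0.10798053657461051 l 0.14669453136354102 0.14834062890171806 ang 84.86367776199178 84.95428897246423 84.09872634852358 axle 86.67257308528812 85.27064279178366 [0.59364146 0.06587519
[... 663 characters left out ...]
0.022     ]
((390.452880859375, 300.58489990234375), (43.68065643310547, 66.2077865600586), 74.05460357666016) [ 0.31255415 -0.21614699  0.022     ]
((615.5, 319.5), (47.0, 159.0), 0.0) [ 0.25442622 -0.78800939  0.022     ]
((267.46533203125, 255.15345764160156), (34.428287506103516, 50.448387145996094), 84.2894058227539) [0.4324614  0.09403557 0.022     ]
((163.92034912109375, 216.69468688964844), (25.587608337402344, 18.72034454345703), 48.8140754699707) [0.53494715 0.35776811 0.022     ]
((535.1351318359375, 202.310791015625), (42.66288375854492, 56.8450927734375), 35.53767776489258) [ 0.55710607 -0.60123466  0.022     ]
((7.5, 208.5), (15.0, 93.0), 0.0) [0.5622575  0.75484448 0.022     ]
```

send_rows:
  commands:
    - {"delta_pos": [-0.7,-4.6,0],"yaw": 0.08}
    - {"delta_pos": [-0.7,-4.6,0],"yaw": 0.08}
    - {"delta_pos": [-0.7,-4.6,0],"yaw": 0.08}
    - {"delta_pos": [-0.7,-4.6,-1],"yaw": 0.08}
    - {"delta_pos": [-0.7,-4.6,-2],"yaw": 0.08}
    - {"delta_pos": [-0.7,-4.6,-2],"yaw": 0.08}
    - {"delta_pos": [-0.7,-4.6,-2],"yaw": 0.08}
    - {"delta_pos": [-0.7,-4.6,-2],"yaw": 0.08}
    - {"delta_pos": [-0.7,-4.0,-2],"yaw": 0.06}
    - {"delta_pos": [0,0,0],"yaw": 0}

```text
t: 3.28
tcp_pos: [0.5149, -0.2844, 0.1744]
tool_rot: [0.397, 0.918, 0.0, 0.007]
force: [0.1, 0.3, -0.1]
finger_gap: 0.998
```

Run:
```python
from h import *
s=manip.sense();im=manip.snapshot('wrist');cv2.imwrite('pics/w2.png',im)
import json;json.dump([list(map(float,s['tcp_pos'])),list(map(float,s['tool_rot']))],open('w2.json','w'))
j=R.from_quat(s['tool_rot']).as_matrix()[:,1]
print(s['t'],s['tcp_pos'],np.degrees(np.arctan2(j[1],j[0])),s['q'],s['force'])
```

```text
3.275 [ 0.51487526 -0.28444121  0.17439134] 43.225009138165916 [-0.69680172  0.54351584  1.59344702  0.00520807  0.9913491  -1.45400579] [ 0.09563199  0.28249835 -0.10118819]
```

View pics/w2.png

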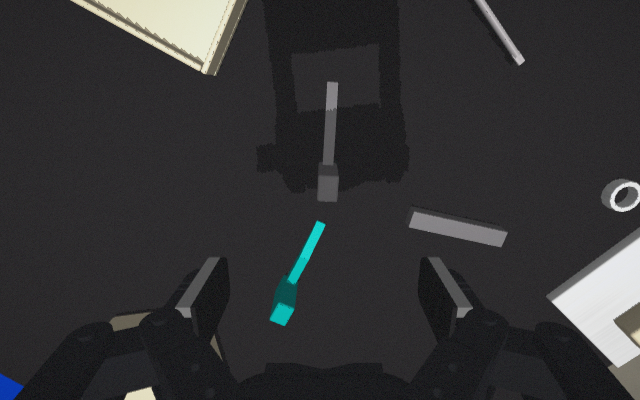

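Run:
```python
from h import *
import json
p,q=json.load(open('w2.json'));W=cam('wrist',dict(tcp_pos=p,tool_rot=q))
im=cv2.imread('pics/w2.png')
b=im[160:206,308:350].max(2)
for r in range(0,46,3): print(160+r,' '.join('%3d'%v for v in b[r,::2]))
h=onz(W,328,190,.057);t=onz(W,332,83,.002);b=onz(W,329.5,163,.013);print(h,t,b,np.linalg.norm((t-h)[:2]))
for a,c in((h,t),(b,t)):
  print(np.degrees(np.arctan2(*(c-a)[1::-1])))
```

```text
160  34  33  32  31  32  36  37  39  90  89  89  90  93  37  35  31  32  35  35  36  32
163  34  33  35  28  29  40  59  69  92  92  91  92  91  60  41  36  30  31  26  34  37
166  37  34  35  30  32  50  58  59  59  58  55  61  60  59  60  33  34  34  30  33  31
169  30  33  35  32  37  47  58  57  57  61  57  59  58  59  57  37  32  36  30  38  35
172  32  29  38  35  30  55  58  58  59  61  60  60  61  60  58  35  35  35  36  35  32
175  34  35  34  28  31  58  76  74  69  66  68  66  65  65  63  53  32  34  33  29  29
178  29  32  30  35  35  76  86  88  87  92  92  88  90  91  95  79  32  32  34  32  34
181  34  29  26  33  35  77  87  90  87  91  89  93  91  91  92  75  34  37  39  30  34
184  38  33  36  35  37  75  91  92  89  89  87  92  94  95  91  59  36  32  37  34  35
187  37  36  31  33  34  77  88  89  88  89  89  92  91  89  89  43  34  29  34  36  34
190  45  43  46  48  43  78  88  88  86  88  87  89  89  89  90  40  34  41  37  45  45
193  46  46  47  47  46  79  89  91  88  88  91  91  90  89  81  47  46  44  43  48  45
196  46  45  44  48  48  83  87  91  91  89  89  84  90  90  83  48  45  46  48  44  44
199  46  44  47  44  46  82  89  87  90  88  87  89  91  88  82  46  48  49  47  49  46
202  45  45  49  45  46  47  47  46  47  52  44  43  51  51  43  43  43  48  45  44  49
205  44  45  46  48  44  49  48  48  42  43  45  46  43  48  47  47  48  48  49  43  44
[ 0.52071479 -0.28438576  0.057     ] [ 0.46654459 -0.22064387  0.002     ] [ 0.51392536 -0.27400349  0.013     ] 0.08365069550593861
130.3591020490862
131.60353120685085
```

send_rows:
  commands:
    - {"delta_pos": [0.3,0,-3.5],"yaw": -0.02}
    - {"delta_pos": [0.3,0,-3.5],"yaw": -0.02}
    - {"delta_pos": [0,0,-3.5],"yaw": 0}
    - {"delta_pos": [0,0,-2.5],"yaw": 0}
    - {"delta_pos": [0,0,0],"yaw": 0}

```text
t: 3.95
tcp_pos: [0.5262, -0.2751, 0.051]
tool_rot: [0.412, 0.911, -0.0, 0.013]
force: [0.4, 0.0, 0.1]
finger_gap: 1.001
```

```bash
cat > st.py <<'E'
from h import *
s=manip.sense();j=R.from_quat(s['tool_rot']).as_matrix()[:,1]
print(s['t'],s['tcp_pos'].round(4),'jaw',np.degrees(np.arctan2(j[1],j[0])).round(2),s['force'].round(2),s['ft_torque'].round(2),s['finger_gap'].round(3), R.from_quat(s['tool_rot']).as_matrix()[:,2].round(4))
E
python3 st.py
```

```text
Traceback (most recent call last):
  File "st.py", line 3, in <module>
    print(s['t'],s['tcp_pos'].round(4),'jaw',np.degrees(np.arctan2(j[1],j[0])).round(2),s['force'].round(2),s['ft_torque'].round(2),s['finger_gap'].round(3), R.from_quat(s['tool_rot']).as_matrix()[:,2].round(4))
                                                                                                                                    ^^^^^^^^^^^^^^^^^^^^^
AttributeError: 'float' object has no attribute 'round'
```

send_rows:
  commands:
    - {"delta_pos": [-0.2,-0.3,0],"yaw": 0}
    - {"delta_pos": [-0.2,-0.3,0],"yaw": 0}
    - {"delta_pos": [0,-0.3,0],"yaw": 0}
    - {"delta_pos": [0,0,0],"yaw": 0}

```text
t: 4.45
tcp_pos: [0.5249, -0.2848, 0.0565]
tool_rot: [0.411, 0.912, -0.001, 0.018]
force: [0.4, 0.7, 0.3]
finger_gap: 0.998
```

```bash
sed -i "s/s\['finger_gap'\].round(3)/round(s['finger_gap'],3)/" st.py; python3 st.py
```

```text
4.45 [ 0.5249 -0.2848  0.0565] jaw 41.52 [0.39 0.74 0.3 ] [ 0.   -0.01  0.01] 0.998 [ 0.0309 -0.0168 -0.9994]
```

send_rows:
  commands:
    - {"delta_pos": [0,0,0],"yaw": 0}
    - {"delta_pos": [0,0,0],"yaw": 0}
    - {"delta_pos": [0,0,0],"yaw": 0}
    - {"delta_pos": [0,0,0],"yaw": 0}

```text
t: 4.95
tcp_pos: [0.5248, -0.2851, 0.0566]
tool_rot: [0.411, 0.912, -0.001, 0.018]
force: [-0.4, 0.5, -0.7]
finger_gap: 0.997
```

```bash
python3 st.py
```

```text
4.95 [ 0.5248 -0.2851  0.0566] jaw 41.49 [-0.38  0.53 -0.68] [0.03 0.01 0.02] 0.997 [ 0.031  -0.0168 -0.9994]
```

send_rows:
  commands:
    - {"delta_pos": [-0.2,0,-0.8],"yaw": 0}
    - {"delta_pos": [-0.2,0,-0.8],"yaw": 0}
    - {"delta_pos": [0,0,-0.8],"yaw": 0}
    - {"delta_pos": [0,0,-0.8],"yaw": 0}
    - {"delta_pos": [0,0,-0.6],"yaw": 0}
    - {"delta_pos": [0,0,0],"yaw": 0}
    - {"delta_pos": [0,0,0],"yaw": 0}

```text
t: 5.82
tcp_pos: [0.52, -0.2846, 0.0148]
tool_rot: [0.411, 0.912, -0.001, 0.017]
force: [0.9, -0.4, -0.4]
finger_gap: 0.999
```

```bash
python3 st.py
```

```text
5.825 [ 0.52   -0.2846  0.0148] jaw 41.48 [ 0.88 -0.41 -0.38] [-0.04  0.01  0.02] 0.999 [ 0.0293 -0.0154 -0.9995]
```

send_rows:
  commands:
    - {"delta_pos": [0,0,0],"yaw": 0}
    - {"delta_pos": [0,0,0],"yaw": 0}
    - {"delta_pos": [0,0,0],"yaw": 0}
    - {"delta_pos": [0,0,0],"yaw": 0}
    - {"delta_pos": [0,0,0],"yaw": 0}
    - {"delta_pos": [0,0,0],"yaw": 0}
    - {"delta_pos": [0,0,0],"yaw": 0}
    - {"delta_pos": [0,0,0],"yaw": 0}
  grip: 1
  force: 60

```text
t: 6.82
tcp_pos: [0.5205, -0.285, 0.0158]
tool_rot: [0.411, 0.912, -0.001, 0.017]
force: [-0.1, -0.1, 0.5]
finger_gap: 0.205
```

```bash
python3 st.py
```

```text
6.825 [ 0.5205 -0.285   0.0158] jaw 41.49 [-0.06 -0.12  0.45] [ 0.02  0.03 -0.06] 0.205 [ 0.0309 -0.0167 -0.9994]
```

send_rows:
  commands:
    - {"delta_pos": [0,0,1],"yaw": 0}
    - {"delta_pos": [0,0,1.5],"yaw": 0}
    - {"delta_pos": [0,0,1.5],"yaw": 0}
    - {"delta_pos": [0.3,1,1.5],"yaw": -0.05}
    - {"delta_pos": [0.5,1.8,1.5],"yaw": -0.06}
    - {"delta_pos": [0.5,1.8,1.5],"yaw": -0.06}
    - {"delta_pos": [0.5,1.8,1.5],"yaw": -0.06}
    - {"delta_pos": [0.5,1.8,1.5],"yaw": -0.06}
    - {"delta_pos": [0.5,1.8,1.5],"yaw": -0.06}
    - {"delta_pos": [0.5,1.8,1],"yaw": -0.06}

```text
t: 8.07
tcp_pos: [0.555, -0.1657, 0.1705]
tool_rot: [0.595, 0.804, -0.005, 0.022]
force: [-0.5, -0.4, -1.3]
finger_gap: 0.2
```

send_rows:
  commands:
    - {"delta_pos": [0.5,1.8,0],"yaw": -0.06}
    - {"delta_pos": [0.5,1.8,0],"yaw": -0.06}
    - {"delta_pos": [0.5,1.8,0],"yaw": -0.06}
    - {"delta_pos": [0.5,1.8,0],"yaw": -0.06}
    - {"delta_pos": [0.5,1.8,0],"yaw": -0.06}
    - {"delta_pos": [0.5,1.8,0],"yaw": -0.06}
    - {"delta_pos": [0,1,0],"yaw": -0.04}
    - {"delta_pos": [0,0,0],"yaw": 0}
    - {"delta_pos": [0,0,0],"yaw": 0}

```text
t: 9.2
tcp_pos: [0.5867, -0.0427, 0.1835]
tool_rot: [0.746, 0.666, -0.007, 0.027]
force: [0.0, -0.4, -0.3]
finger_gap: 0.202
```

```bash
python3 st.py
```

```text
9.2 [ 0.5867 -0.0427  0.1835] jaw -6.47 [ 0.01 -0.37 -0.27] [ 0.01 -0.03 -0.02] 0.202 [ 0.025  -0.05   -0.9984]
```

send_rows:
  commands:
    - {"delta_pos": [-0.1,0.4,-0.8],"yaw": 0.013}
    - {"delta_pos": [0,0.3,-0.8],"yaw": 0.013}
    - {"delta_pos": [0,0.3,-0.8],"yaw": 0}
    - {"delta_pos": [0,0,0],"yaw": 0}
    - {"delta_pos": [0,0,0],"yaw": 0}

```text
t: 9.82
tcp_pos: [0.5849, -0.0332, 0.1572]
tool_rot: [0.737, 0.675, -0.008, 0.026]
force: [-0.5, 0.1, -0.5]
finger_gap: 0.206
```

```bash
python3 st.py
cat > w.py <<'E'
from h import *
import sys,json
n=sys.argv[1]; x,y,w,h=map(int,sys.argv[2:6])
s=manip.sense();im=manip.snapshot('wrist');cv2.imwrite(f'pics/{n}_full.png',im)
json.dump([list(map(float,s['tcp_pos'])),list(map(float,s['tool_rot']))],open(n+'.json','w'))
k=min(800/w,600/h);cv2.imwrite(f'pics/{n}.png',cv2.resize(im[y:y+h,x:x+w],(int(w*k),int(h*k)),interpolation=cv2.INTER_CUBIC));print(k)
E
python3 w.py w3 230 40 200 150
```

```text
9.825 [ 0.5849 -0.0332  0.1572] jaw -4.94 [-0.45  0.06 -0.53] [ 0.02  0.01 -0.01] 0.206 [ 0.0246 -0.0491 -0.9985]
4.0
```

View pics/w3.png

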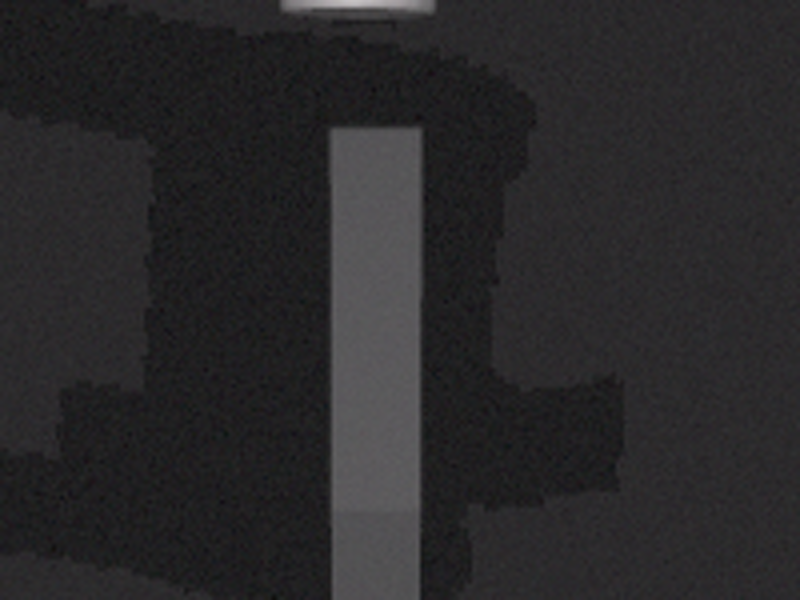

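Run:
```python
from h import *
import json
p,q=json.load(open('w3.json'));W=cam('wrist',dict(tcp_pos=p,tool_rot=q))
im=cv2.imread('pics/w3_full.png').max(2)
for r in range(2,44,4): print(r,' '.join('%3d'%v for v in im[r,285:360:2]))
Rm=R.from_quat(q).as_matrix();g=np.array(p)-.019*Rm[:,2];print('grip',g)
tip=onz(W,324.1,71.75,g[2]-.032);print('tip seen',tip,'bend',onz(W,324,167.5,g[2]-.02))
for z in(.103,.108): print('end',onz(W,319.75,38,z))
```

```text
2 160 159 162 162 161 162 161  94 116 130 138 151 159 165 175 183 190 195 193 182 176 166 162 151 145 124 115  87 161 164 162 162 162 159 162 162 161 162
6 165 164 165 166 166 166 166 118 116 127 136 150 162 166 175 183 192 195 192 186 178 168 164 152 143 129 115  84 162 161 162 162 164 162 164 162 163 163
10 164 161 166 164 166 163 165 117 114 129 139 151 162 167 174 185 192 197 193 185 180 167 164 152 143 128 114  87 163 165 163 164 161 163 164 162 162 164
14 163 162 165 164 164 163 166 118 114 128 140 153 160 169 177 185 193 200 194 184 175 168 165 153 144 123 115 101 162 164 163 162 164 163 163 166 162 163
18 166 166 164 163 165 165 165 123 111 130 143 151 162 166 178 185 195 199 192 184 177 170 166 153 144 124 117  98 166 165 163 165 165 165 163 166 165 165
22 166 166 166 166 165 166 167 141 115 130 141 153 160 169 178 188 196 202 194 186 178 170 165 150 142 123 117 102 166 167 167 166 165 166 165 164 165 168
26 126 128 129 129 126 127 131 113 115 128 143 152 163 171 179 186 196 202 195 185 178 168 165 150 144 120 115 102 137 137 137 136 137 136 138 139 137 138
30  61  62  63  61  63  59  61  61 111 128 143 102 163 170 178 189 197 204 194 186 179 168 167 155 145 124 115  66  63  61  64  61  60  61  62  62  61  63
34  41  39  41  40  43  46  44  45 111 133 143 152 164 172 178 189 198 205 194 187 181 168 166 152 142 124 112  48  39  47  43  45  40  44  42  41  41  41
38  45  46  42  40  42  39  46  46 111 131 143 155 162 173 181 189 200 206 194 189 179 170 168 151 143 123 112  49  46  42  39  43  43  43  43  46  42  42
42  45  41  42  46  40  44  43  41  87  94  89  89  70  72  71  69  73  72  74  73  77  93  92  94 101  97  92  45  46  42  43  44  40  46  41  45  44  41
grip [ 0.58445153 -0.03231672  0.17612536]
tip seen [0.59324136 0.05142686 0.14412536] bend [0.58949061 0.01212981 0.15612536]
end [0.59358169 0.06777743 0.103     ]
end [0.593456   0.06740989 0.108     ]
```

View pics/w3_full.png

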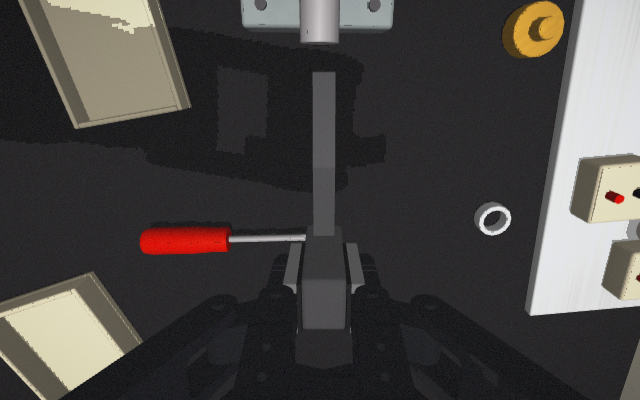

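send_rows:
  commands:
    - {"delta_pos": [0,0.6,-0.5],"yaw": 0}
    - {"delta_pos": [0.1,0.6,-0.5],"yaw": 0}
    - {"delta_pos": [0,0.6,-0.4],"yaw": 0}
    - {"delta_pos": [0,0.6,-0.3],"yaw": 0}
    - {"delta_pos": [0,0,0],"yaw": 0}
    - {"delta_pos": [0,0,0],"yaw": 0}

```text
t: 10.62
tcp_pos: [0.5862, -0.0071, 0.1393]
tool_rot: [0.737, 0.676, -0.007, 0.027]
force: [-0.6, -0.4, -0.9]
finger_gap: 0.2
```

```bash
python3 st.py
cat > ax.py <<'E'
from h import *
import sys,json
n=sys.argv[1]
s=manip.sense();im=manip.snapshot('wrist');cv2.imwrite(f'pics/{n}.png',im)
json.dump([list(map(float,s['tcp_pos'])),list(map(float,s['tool_rot']))],open(n+'.json','w'))
g=im.max(2)
for r in list(range(1,90,4))+[110,140]: print('%3d'%r,' '.join('%3d'%v for v in g[r,285:360:2]))
E
python3 ax.py w4
```

```text
10.625 [ 0.5862 -0.0071  0.1393] jaw -4.9 [-0.56 -0.44 -0.95] [-0.02  0.02  0.03] 0.2 [ 0.0252 -0.0491 -0.9985]
  1 157 158 161 161 158 159 159 160  83 116 128 139 147 154 159 163 172 177 181 186 184 180 175 169 164 156 149 144 122 118 100 158 156 159 160 159 159 162
  5 156 160 158 161 161 161 159 158  83 116 128 137 146 156 161 164 171 179 181 187 183 182 175 170 165 158 152 144 119 117  99 159 157 159 157 159 162 161
  9 162 160 159 160 160 161 159 158  85 117 128 137 149 158 158 168 170 180 181 186 185 182 176 170 164 156 151 143 122 113 116 160 160 160 159 159 161 159
 13 163 164 160 161 159 160 159 159  83 118 129 139 148 158 161 166 172 179 185 189 186 180 175 170 164 158 151 141 121 114 116 165 162 162 160 162 162 162
 17 163 164 163 162 163 161 160 159  83 118 131 142 149 156 164 166 174 181 183 190 186 180 178 168 165 158 148 143 121 112 139 161 160 163 161 164 163 165
 21 164 165 163 161 164 162 161 162  79 117 130 142 148 157 163 173 175 182 184 189 187 181 178 168 165 160 149 142 122 111 140 163 159 161 163 164 162 163
 25 168 164 168 165 163 162 162 161  81 118 130 141 
[... 2211 characters left out ...]
  86  87  87  85  88  86  97 107  92  90  51  30  34  33  27  32  31  30  30
 85  27  30  30  33  37  33  33  28  32  83  96  97 104 107  86  88  85  87  86  86  89  87  87  90  85  99 104  93  90  48  34  33  31  29  31  32  42  43
 89  29  35  33  34  30  33  30  31  33  84  91  97 105 106  88  88  85  87  85  86  89  88  89  90  89  94 103  91  90  42  31  29  29  35  39  32  44  42
110  27  34  30  33  33  33  32  27  31  34  36  30  30  32  85  89  90  88  89  88  90  90  89  87  90  61  30  27  24  27  28  35  31  34  35  44  47  43
140  31  33  36  31  35  35  32  33  27  33  29  24  33  27  93  88  92  92  91  90  92  91  91  92  93  46  35  33  32  34  29  32  34  32  32  34  41  40
```

send_rows:
  commands:
    - {"delta_pos": [0,0,-0.2],"yaw": 0}
    - {"delta_pos": [0,0,-0.2],"yaw": 0}
    - {"delta_pos": [0,0,0],"yaw": 0}

```text
t: 11.05
tcp_pos: [0.5871, -0.0078, 0.1366]
tool_rot: [0.737, 0.675, -0.006, 0.028]
force: [0.3, 0.8, 1.2]
finger_gap: 0.204
```

send_rows:
  commands:
    - {"delta_pos": [0,0,-0.1],"yaw": 0}
    - {"delta_pos": [0,0,0],"yaw": 0}

```text
t: 11.3
tcp_pos: [0.5872, -0.008, 0.1364]
tool_rot: [0.737, 0.675, -0.006, 0.028]
force: [-0.3, 0.5, 2.6]
finger_gap: 0.201
```

```bash
python3 st.py
```

```text
11.3 [ 0.5872 -0.008   0.1364] jaw -4.99 [-0.27  0.52  2.63] [0.35 0.1  0.03] 0.201 [ 0.0285 -0.0493 -0.9984]
```

send_rows:
  commands:
    - {"delta_pos": [0,0.3,0],"yaw": 0}
    - {"delta_pos": [0,0.4,0],"yaw": 0}
    - {"delta_pos": [0,0.4,0],"yaw": 0}
    - {"delta_pos": [0,0.4,0],"yaw": 0}
    - {"delta_pos": [0.03,0.3,0],"yaw": 0}
    - {"delta_pos": [0.03,0.3,0],"yaw": 0}
    - {"delta_pos": [0,0,0],"yaw": 0}

```text
t: 12.18
tcp_pos: [0.5888, 0.0143, 0.1365]
tool_rot: [0.737, 0.675, -0.006, 0.029]
force: [0.3, 0.6, 2.5]
finger_gap: 0.2
```

```bash
python3 st.py; python3 w.py w5 255 0 140 105
```

```text
12.175 [0.5888 0.0143 0.1365] jaw -4.97 [0.34 0.63 2.54] [0.19 0.01 0.02] 0.2 [ 0.0306 -0.0501 -0.9983]
5.714285714285714
```

View pics/w5.png

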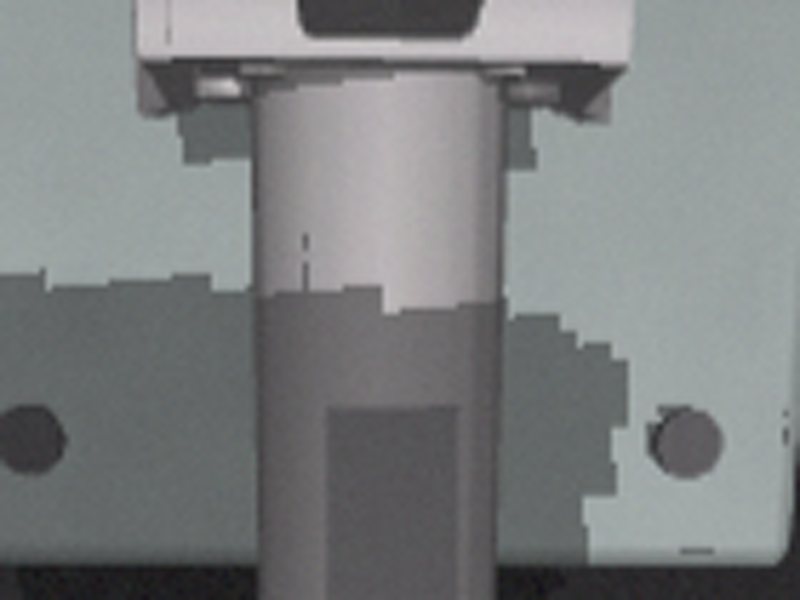

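send_rows:
  commands:
    - {"delta_pos": [-0.08,0.2,0.02],"yaw": 0}
    - {"delta_pos": [-0.08,0.3,0],"yaw": 0}
    - {"delta_pos": [0,0.3,0],"yaw": 0}
    - {"delta_pos": [0,0.2,0],"yaw": 0}
    - {"delta_pos": [0,0,0],"yaw": 0}

```text
t: 12.85
tcp_pos: [0.5868, 0.0247, 0.1365]
tool_rot: [0.737, 0.675, -0.006, 0.029]
force: [-0.5, -0.3, 0.7]
finger_gap: 0.198
```

```bash
python3 st.py
cat > meas.py <<'E'
from h import *
import sys
im=manip.snapshot('wrist');cv2.imwrite(f'pics/{sys.argv[1]}.png',im)
g=im.max(2)
for r in list(range(3,75,4)): print('%3d'%r,' '.join('%3d'%v for v in g[r,292:352:1]))
E
python3 meas.py w6
```

```text
12.85 [0.5868 0.0247 0.1365] jaw -4.99 [-0.5  -0.28  0.73] [ 0.11  0.02 -0.01] 0.198 [ 0.0299 -0.0501 -0.9983]
  3 226 224 225 229 228 226 227 226 225 227 226 226 227 228 225 122  86 121 127 132 138 142 144  85  92 158 180 184 188 191 194 194 194 193 193 198 196 196 194 190 189 190 186 189 188 188 192 193 192 194 193 193 196 194 196 195 196 200 177 122
  7 189 188 187 187 189 187 190 189 189 189 191 187 189 189 190 191 190 191 191 192 191 191 118  66  90 105 186 194 195 197 196 200 199 197 198 196 197 195 192 188 188 189 190 191 194 195 194 196 196 198 194 195 197 197 199 200 199 198 173 118
 11 190 189 189 190 190 190 191 192 189 191 192 191 190 193 190 190 193 190 193 193 193 192 193  66  96 166 193 197 201 198 198 195 199 198 196 192 192 190 188 193 192 190 194 196 197 194 195 197 197 196 198 199 200 199 199 197 195 197 168 144
 15 175 193 195 194 194 196 196 197 193 195 194 195 195 193 195 198 195 195 195 195 196 194 196  67  96 127 196 199 198 198 197 196 194 193 191 191 194 192 193 192 198 195 199 197 197 195 197 196 198 200 200 198 199 196 196 196 200 196 166 137
 19 178 197 1
[... 2702 characters left out ...]
 100 104 106 105 104 104 104  71  78  83  85  90  93  95  98  99 103 104 106 107 107 107 109 112 113 113 113 112 114 113 115 115 114 117 111 112 111 111 112 109 109 107 108 107 108  99  92  91  90  76  94 105 105
 67 107 102 103 101 104 104 105 103 100 103 105 102 103 103  69  79  85  87  89  95  95  97  99  99 106 102 111 110 110 111 111 116 112 116 114 117 115 116 115 116 114 114 111 111 108 109 111 112 106 106 107 106  97  92  91  91  76 106 105 105
 71 105 104 105 106 104 103 100 105 104 101 104 104 105 102  78  80  83  88  93  93  92  92  91  95  93  94  93  95  96  98  97  98  96  97  99 100  97  98  99  95  97  96  97 111 113 110 109 109 105 106 105 104  97  92  90  88  77 105 105 105
```

send_rows:
  commands:
    - {"delta_pos": [0.1,0,0],"yaw": 0}
    - {"delta_pos": [0.08,0,0],"yaw": 0}
    - {"delta_pos": [0,0,0],"yaw": 0}
    - {"delta_pos": [0,0,0],"yaw": 0}

```text
t: 13.4
tcp_pos: [0.5883, 0.0248, 0.1364]
tool_rot: [0.737, 0.675, -0.006, 0.028]
force: [-0.4, 0.5, 1.4]
finger_gap: 0.203
```

```bash
python3 st.py; sed -i 's/range(3,75,4)/range(27,95,8)/' meas.py; python3 meas.py w7
```

```text
13.4 [0.5883 0.0248 0.1364] jaw -5.01 [-0.41  0.45  1.44] [0.2  0.06 0.09] 0.203 [ 0.029  -0.0496 -0.9983]
 27 187 191 189 188 190 189 190 189 189 189 191 189 191 192 190 189 190 189 163  80  92 146 142 146 148 150 152 152 157 156 159 160 162 161 162 163 168 166 169 168 166 169 166 169 170 170 171 170 170 171 166 167 166 145 129 191 193 194 192 190
 35 199 200 200 200 201 198 202 199 200 198 200 198 199 199 200 201 201 198 200 149 115 103  90  89  93  88  90  89  90  87  90  89  75  74  79  78  77  77  78  77  79  75  75  78  79  77  88  90 152 205 201 203 205 203 205 205 204 202 204 203
 43  84  87  96  96  88  87  88  88  87  87  78  79  92 120 127 129 134 143 147 150 157 160 163 168 167 167 170 174 174 175 178 180 182 183 182 182 181 180 178 174 171 171 167 167 165 162 155 157 151 138 128 126 121  84  72  76  73  76  95  99
 51 104  99 100 106 103 105 103 104 104 103  85  87 108 122 126 132 138 141 148 154 156 161 151 156 156 157 162 162 164 165 167 168 170 172 115 115 111 113 111 115 172 170 168 165 165 157 157 153 148 134 127 120 119  94 139 163 162 163 163 163
 59 104 102 104 1
[... 502 characters left out ...]
 105 104 104 101  74  79  87  90  93  94  96  98 104  91  84  87  87  86  88  87  91  86  89  86  88  88  85  89  87  89  87  86  88  87  86  87 108 107 106 107 104  99  91  93  93  81  89 104 103 102 104 103 106
 83 104 103 102 104 104 105 102 101 103 104 101  74  79  86  91  92  91  98 101 101  91  86  85  88  89  89  89  85  89  88  89  87  88  88  90  89  91  88  90  88  89  87  91 106 109 105 107 105  98  96  89  91  80  95 104 104 105 104 104 107
 91 106 105 106 106 105 106 105 106 104 104 104  80  79  88  90  93  94  98 100 104  94  87  86  87  91  89  88  88  86  87  87  88  84  89  87  87  87  89  89  89  90  88  88 105 107 106 104 106  97  91  89  89  80 105 103 105 103 103 104 103
```

send_rows:
  commands:
    - {"delta_pos": [0.02,0.2,0],"yaw": 0}
    - {"delta_pos": [0.02,0.2,0],"yaw": 0}
    - {"delta_pos": [0.02,0.2,0],"yaw": 0}
    - {"delta_pos": [0.02,0.2,0],"yaw": 0}
    - {"delta_pos": [0,0,0],"yaw": 0}

```text
t: 14.08
tcp_pos: [0.5896, 0.0331, 0.1365]
tool_rot: [0.737, 0.675, -0.006, 0.029]
force: [-0.3, -0.5, 2.3]
finger_gap: 0.202
```

```bash
python3 st.py; python3 w.py w8 270 0 100 75
```

```text
14.075 [0.5896 0.0331 0.1365] jaw -5.0 [-0.34 -0.47  2.31] [0.12 0.   0.01] 0.202 [ 0.03   -0.0501 -0.9983]
8.0
```

View pics/w8.png

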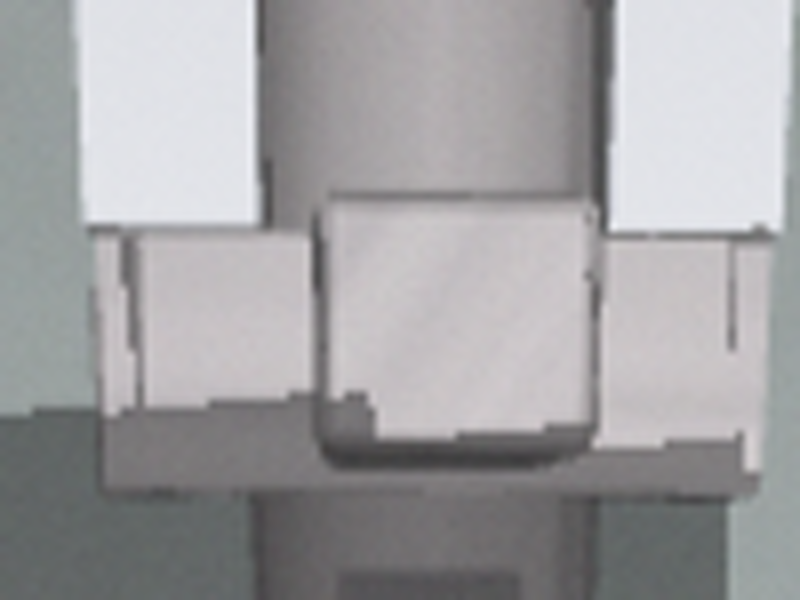

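send_rows:
  commands:
    - {"delta_pos": [0.02,0.2,0],"yaw": 0}
    - {"delta_pos": [0.02,0.2,0],"yaw": 0}
    - {"delta_pos": [0.02,0.2,0],"yaw": 0}

```text
t: 14.5
tcp_pos: [0.5903, 0.0392, 0.1365]
tool_rot: [0.737, 0.675, -0.006, 0.029]
force: [-0.6, -2.0, 2.0]
finger_gap: 0.205
```

send_rows:
  commands:
    - {"delta_pos": [0.02,0.2,0],"yaw": 0}
    - {"delta_pos": [0.02,0.2,0],"yaw": 0}

```text
t: 14.75
tcp_pos: [0.5907, 0.0422, 0.1367]
tool_rot: [0.737, 0.675, -0.007, 0.03]
force: [-0.6, -4.6, 3.5]
finger_gap: 0.201
```

```bash
python3 st.py; python3 meas.py w9
```

```text
14.75 [0.5907 0.0422 0.1367] jaw -4.95 [-0.6  -4.63  3.52] [-0.68  0.1  -0.05] 0.201 [ 0.0297 -0.0528 -0.9982]
 27 234 232 232 233 233 232 233 233 233 233 131 117 125 128 133 139 145 148 152 156 161 165 166 170 170 173 173 177 175 176 179 180 184 178 179 176 176 175 173 171 171 166 166 163 159 156 153 150 139 132 124  93  87 135 233 233 233 232 232 232
 35 232 233 233 234 233 234 233 234 234 233 126 118 122 125 134 139 142 149 157 161 162 164 167 170 170 172 173 174 178 178 174 183 181 180 181 177 177 175 175 171 173 167 162 163 158 160 154 150 137 132 125  90  90 144 233 233 233 233 233 234
 43 234 234 234 235 233 233 235 234 234 232 169  86 124 128 133 143 143 149 157 159 165 164 167 168 173 172 175 174 177 179 178 183 184 178 178 176 174 174 174 173 169 167 163 164 157 158 155 146 135 131 125  87  92 182 234 233 234 234 233 233
 51 145 145 144 147 145 145 146 147 146 145 117  96  99  98 102 103  97  91 107 122 127 125 123 123 125 125 125 131 130 129 131 130 133 202 199 190 184 184 182 183 184 183 186 188 186 187 130 128 131 130 112  97  97 143 159 159 160 162 228 230
 59 123 123 1
[... 506 characters left out ...]
 127 127 124 126 125 125 126 127 128 125  84 106 116 122 122 118 122 120 121 122 123 124 123 127 125 124 124 123 126 126 128 128 126 126 126 129 127 125 125 127 126 123 119 112 102 127 126 129 125 129 127 127 128
 83 103 102 106 104 104 103 106 102 102  84  76  83  87  89  95  98  97 100 103 104  95  86  85  86  88  87  86  86  90  86  88  87  89  87  88  85  88  89  87  90  88  89  88 101 106 108 105  96  92  93  85  84 103 104 103 103 102 104 103 105
 91 102 104 107 106 104 104 104 103 104  96  75  84  91  90  95  95  99 100 103 105  93  87  88  87  89  86  88  86  89  89  86  87  86  89  88  88  89  88  89  87  87  88  89 103 110 109 102  93  92  94  85  82 106 101 104 104 101 104 106 104
```

send_rows:
  commands:
    - {"delta_pos": [0.02,0.3,0],"yaw": 0}
    - {"delta_pos": [0.02,0.3,0],"yaw": 0}

```text
t: 15.05
tcp_pos: [0.5912, 0.0448, 0.1373]
tool_rot: [0.736, 0.676, -0.009, 0.032]
force: [-1.0, -8.8, 4.2]
finger_gap: 0.201
```

send_rows:
  commands:
    - {"delta_pos": [0.02,0.3,0],"yaw": 0}
    - {"delta_pos": [0.02,0.3,0],"yaw": 0}

```text
t: 15.3
tcp_pos: [0.5915, 0.046, 0.138]
tool_rot: [0.735, 0.677, -0.013, 0.035]
force: [-1.8, -9.8, 4.2]
finger_gap: 0.205
```

```bash
python3 st.py
```

```text
15.3 [0.5915 0.046  0.138 ] jaw -4.66 [-1.8  -9.85  4.15] [-1.47  0.26 -0.03] 0.205 [ 0.0282 -0.0682 -0.9973]
```

send_rows:
  commands:
    - {"delta_pos": [-0.05,0.5,-0.03],"yaw": -0.004}
    - {"delta_pos": [-0.04,0.5,-0.03],"yaw": -0.003}

```text
t: 15.55
tcp_pos: [0.5913, 0.0499, 0.1387]
tool_rot: [0.737, 0.675, -0.016, 0.039]
force: [-1.3, -10.3, 4.7]
finger_gap: 0.201
```

```bash
python3 st.py
```

```text
15.55 [0.5913 0.0499 0.1387] jaw -4.92 [ -1.26 -10.28   4.74] [-1.58  0.2  -0.04] 0.201 [ 0.0281 -0.0793 -0.9965]
```

send_rows:
  commands:
    - {"delta_pos": [-0.02,0.7,-0.05],"yaw": 0}
    - {"delta_pos": [-0.02,0.7,-0.05],"yaw": 0}

```text
t: 15.8
tcp_pos: [0.5919, 0.0579, 0.1395]
tool_rot: [0.736, 0.675, -0.019, 0.043]
force: [-1.5, -9.1, 5.3]
finger_gap: 0.203
```

```bash
python3 st.py
```

```text
15.8 [0.5919 0.0579 0.1395] jaw -4.83 [-1.52 -9.12  5.32] [-1.22  0.09 -0.04] 0.203 [ 0.0293 -0.0895 -0.9956]
```

send_rows:
  commands:
    - {"delta_pos": [-0.02,0.7,-0.06],"yaw": 0}
    - {"delta_pos": [-0.02,0.6,-0.06],"yaw": 0}

```text
t: 16.05
tcp_pos: [0.5926, 0.0675, 0.1398]
tool_rot: [0.736, 0.675, -0.021, 0.046]
force: [-0.3, -5.5, 5.2]
finger_gap: 0.202
```

```bash
python3 st.py
```

```text
16.05 [0.5926 0.0675 0.1398] jaw -4.83 [-0.32 -5.52  5.16] [-0.57  0.07 -0.04] 0.202 [ 0.0313 -0.0949 -0.995 ]
```

```bash
cat > v.py <<'E'
from h import *
import sys
a=manip.snapshot('wrist')[0:150,235:410];b=manip.snapshot('scene')[195:315,285:425]
cv2.imwrite(f'pics/{sys.argv[1]}.png',np.hstack([cv2.resize(a,(400,343),interpolation=2),cv2.resize(b,(400,343),interpolation=2)]))
E
python3 v.py v1; python3 st.py
```

```text
16.15 [0.5926 0.0689 0.1397] jaw -4.84 [ 0.14 -2.46  4.02] [-0.06  0.01 -0.04] 0.203 [ 0.0317 -0.0926 -0.9952]
```

View pics/v1.png

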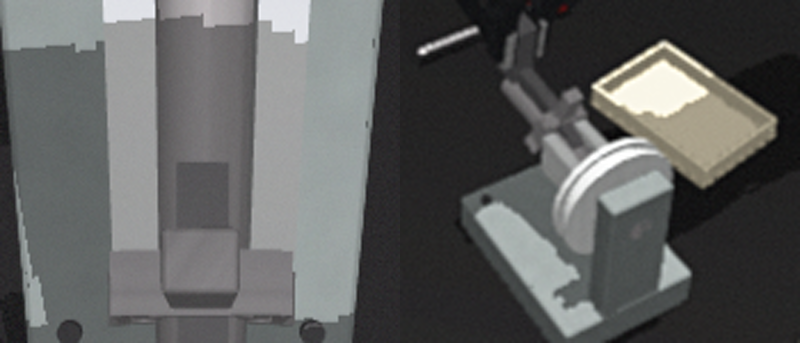

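Run:
```python
from h import *
s=manip.sense();W=cam('wrist',s);a=manip.snapshot('wrist');b=manip.snapshot('scene');S=cam('scene')
cv2.imwrite('pics/w10.png',a);cv2.imwrite('pics/s10.png',b)
print('tri',tri(W,(322.5,113.7),S,(345.2,229.3)))
a0=np.array([.602,.1535]);d=np.array([.087,.996])
for zc in(.109,):
  for rise in(0,12):
    for xs in(-26.5,):
      P=[*(a0+d*xs/1000),zc+.0435+rise/1000]
      print('pred tab top rise',rise,'scene',proj(S,P).round(1),'wrist',proj(W,P).round(1))
o=cv2.imread('pics/scene0.png').max(2);n=b.max(2)
print('old');[print(r,' '.join('%3d'%v for v in o[r,330:362])) for r in range(216,244,2)]
print('new');[print(r,' '.join('%3d'%v for v in n[r,330:362])) for r in range(216,244,2)]
```

```text
tri (array([0.59780655, 0.14101483, 0.15463036]), np.float64(0.0008337747908263792))
pred tab top rise 0 scene [339.8 226.5] wrist [329.5 148.3]
pred tab top rise 12 scene [340.1 222.1] wrist [331.5 157.6]
old
216  34  33  33  30  33  28  32  32  33  30  31  32  33  33  32  32  31  30  30  35  29  31  34  32  30  30  30  32  33  30  30  30
218  34  34  30  32  35  33  30  33  34  30  33  31  34  31  29  33  30  34  34  33  32  33  31  33  35  30  33  30  27  28  34  74
220  28  32  34  34  33  30  31  30  33  33  32  33  32  33  32  34  32  32  33  33  32  35  29  32  32  27  26  43 104 181 242 245
222  44  28  29  35  34  30  31  33  32  31  28  28  29  29  32  32  30  33  31  31  33  32  27  26  62 141 203 232 227 160 128 112
224 162  92  36  27  33  34  30  30  29  31  54 113 132  57  28  29  32  33  34  30  30  36 121 197 220 216 157 126 116 118 121 122
226 201 188 146  68  26  26  31  71 135 185 211 210 214 193 125  45  29  31  35  31  32  32  98 180 237 245 196 137 125 162 216 241
228 202 205 200 177 119  48  24  52  97 157 198 186 172 145  84  37  28  31  33  32  30  46  93 12
[... 2109 characters left out ...]
  63 120 146 132 126 128 126 128 130 149
234 109 116 119 115  91  74  89 109 115  93  85  85  86  78  77  79  87 109 122 106  72  34  29  31  44  80 117 142 147 133 128 127
236  91 101 107 110 113 117 119 118 122 115 105  92  84  83  89 106 107  91  97 101  73  33  29  33  35  33  32  57  92 121 130 135
238  52  79  90  84  92 105 117 120 120 117 112  98  84  76  76  93 137 167 175 173 158 110  54  28  31  34  34  34  30  35  62 103
240  44  72  89  86  85  87  93  82  83  80  60  57  72  77  77  75  82 118 150 167 171 174 159 110  55  30  25  27  25  27  18  16
242  93 102  86  84  89 118 144 159 167 155 125  86  61  67  76  76  74  80 106 130 149 166 173 173 156 105  44  14  11  15  10   9
```

send_rows:
  commands:
    - {"delta_pos": [0,0.5,0],"yaw": 0}
    - {"delta_pos": [0,0.5,0],"yaw": 0}
    - {"delta_pos": [0,0,0],"yaw": 0}

```text
t: 16.62
tcp_pos: [0.5926, 0.0803, 0.1396]
tool_rot: [0.736, 0.675, -0.019, 0.044]
force: [-0.5, -0.3, 3.5]
finger_gap: 0.204
```

```bash
python3 st.py
cat > tab.py <<'E'
from h import *
n=manip.snapshot('scene').max(2)
[print(r,' '.join('%3d'%v for v in n[r,326:362])) for r in range(212,242,2)]
E
python3 tab.py
```

```text
16.625 [0.5926 0.0803 0.1396] jaw -4.9 [-0.51 -0.33  3.5 ] [ 0.11 -0.02  0.03] 0.204 [ 0.032  -0.0903 -0.9954]
212  87 100  81  49  50  53  55  55  58  50  51  75  82  31  26  33  33  35  33  34  30  33  34  34  32  32  33  34  31  33  34  33  35  32  33  30
214 101  98  79  47  56  57  55  59  56  44  51  87  73  34  32  33  33  36  34  33  32  34  33  36  32  33  35  34  32  36  32  33  35  33  31  33
216  97  89  63  47  54  55  55  56  55  50  66  91  64  33  32  35  32  36  35  33  34  32  31  36  32  33  34  33  33  35  36  32  36  32  30  29
218  98  86  62  54  55  56  57  55  50  50  55  45  32  31  35  36  32  33  35  36  33  34  34  35  31  33  33  34  31  36  33  34  29  27  36  74
220  98  80  45  56  55  52  57  58  49  40  34  34  34  33  34  35  33  34  34  35  34  30  36  36  33  36  32  33  31  28  24  48 107 189 246 250
222  61  58  56  58  58  63  68  71  59  41  33  34  34  33  34  32  34  30  31  36  39  40  32  33  33  32  29  28  63 145 211 238 231 166 134 119
224  56  54  58  54  61  69  73  76  75  68  55  37  30  34  32  43  67  92 113 130 129 110  51  30  
[... 530 characters left out ...]
  70  89 105 109  97  87  87  87  81  76  80  95 118 125 112  71  33  63 120 148 130 126 129 126 124 129 174
234  41  61  85  99 106 115 119 116 109 117 117 122 120 113 103  92  81  90 112 120 102  91  89  72  52  33  31  30  42  79 118 140 145 132 127 126
236  34  32  46  69  92 102  99  85  88 101 115 121 119 113 111 100  89  82  78  83  89  90  99  91  66  31  29  34  33  29  34  54  93 120 132 134
238  37  33  35  32  52  78  86  84  81  88  94  86  80  74  57  56  69  76  79  76  92 138 174 174 160 109  54  29  29  36  35  34  30  34  63 118
240  37  34  34  34  57  79  88  82  81  80  80  95 114 118  89  58  54  68  78  75  76  92 132 163 172 173 158 110  56  33  34  34  37  31  34  29
```

send_rows:
  commands:
    - {"delta_pos": [0.03,0.5,0],"yaw": 0}
    - {"delta_pos": [0.03,0.5,0],"yaw": 0}

```text
t: 16.92
tcp_pos: [0.5932, 0.0907, 0.1395]
tool_rot: [0.737, 0.675, -0.019, 0.044]
force: [-0.4, -1.5, 3.2]
finger_gap: 0.203
```

```bash
python3 st.py; python3 v.py v2; cp pics/v2.png pics/v2b.png
python3 - <<'E'
from h import *
g=manip.snapshot('wrist').max(2)
[print(r,' '.join('%3d'%v for v in g[r,270:380:3])) for r in range(60,200,5)]
E
```

```text
16.925 [0.5932 0.0907 0.1395] jaw -4.92 [-0.37 -1.52  3.24] [0.01 0.04 0.02] 0.203 [ 0.0318 -0.0902 -0.9954]
60 102 103 101 103 101 118 161 159 158 158 159 160 158  90  99 107 112 118 122 124 122 118 115 112 108 101  90 164 163 161 163 163 160 163 162 165 163
65 100 105 103 103 106 107 158 158 161 161 160 159 158  92  96 108 112 117 120 125 121 118 114 113 107  98  93 165 161 164 162 162 187 186 161 161 163
70 103 104 106 103 107 106 159 160 159 158 159 159 158  92  98 103 107 113 117 120 115 112 111 111 111 100  92 165 163 161 165 166 227 235 162 164 163
75 102 103 103 103 104 104 157 160 157 160 161 160 159  92  90  87  86  87  86  87  86  86 116 111 109  98  93 162 164 162 160 161 162 223 166 164 165
80 104 105 105 105 103 106 159 159 160 161 159 159 157  89  90  87  89  87  88  84  87  85 113 111 107  98  99 163 160 162 166 159 163 207 162 163 166
85 107 105 105 103 105 105 160 160 158 159 159 159 159  92  92  88  86  88  84  86  90  88 116 111 110  98 111 161 161 160 163 161 163 184 163 162 165
90 104 104 105 106 106 104 158 158 158 160 159 159 160  91  92  89  86  87  86  88  8
[... 2556 characters left out ...]
  80  78  80  81  81  81  80  81  81  91 116 118 119 116 120 118 118 118  57  59  57  61 117
180  60  88 102 104 104 113 115 117 117 118 120 119 119 118 117 119 118 116 119 118 118 118 118 118 114 115 115 114 115 115 113 114 164 105  94 139 161
185 104 103 103 102 102 103  83  77  71  81  84  82  84  87  95  82  84  81  82  84  84  83 110 106  84  85  90  90  69  84  81 164 164 164 161 162 162
190  94  95  95  95  95  96  88  83  81  81  79  79  81  91  97  83  83  80  83  82  82  81 110 106  89  92 104  97  80  84  91 128 128 127 130 130 124
195  41  43  43  45  44  39  43  44  43  45  44  44  46  90  95  85  85  83  80  82  84  81 108 107  96  40  42  44  41  44  43  41  40  39  43  45  47
```

Run:
```python
from h import *
s=manip.sense();W=cam('wrist',s);S=cam('scene');T=cam('top')
n=manip.snapshot('scene').max(2)
[print(r,' '.join('%3d'%v for v in n[r,334:354])) for r in range(214,234,2)]
for ax in(.1055,.1095):
  for rise in(0,12):
    P=[.5997,.127,ax+.0435+rise/1000]; print(ax,rise,proj(W,P),proj(S,P))
for p in((345,225),(342,223),(340,221)): print(tri(W,(325.5,151),S,p))
```

```text
214  57  56  57  56  50  41  67  88  58  25  32  35  33  34  30  33  29  31  31  35
216  57  58  58  56  47  51  85  79  37  29  34  35  32  35  32  34  33  30  34  33
218  57  56  57  54  47  60  96  75  34  30  35  34  34  34  34  35  31  33  34  33
220  56  54  56  55  50  60  78  52  33  35  34  33  33  34  33  33  34  34  33  30
222  55  54  56  55  44  34  30  31  33  34  33  36  34  33  34  34  36  29  26  27
224  55  58  58  55  37  34  32  32  33  34  31  35  33  33  33  33  27  36 125 205
226  73  73  75  72  52  40  32  34  36  31  30  33  32  30  30  41  33  32  97 184
228  61  73  70  76  74  68  55  38  32  29  33  52  76  84 110 128 116  90  93 125
230  50  56  65  72  75  74  74  67  48  51  71  93 118 132 127 124 123 122 132 142
232  66  52  52  55  65  74  86  86  83  85  88  87  95 112 118 115 109  78  67 117
0.1055 0 [331.60563992 198.21875051] [339.72973389 227.7224061 ]
0.1055 12 [333.55483657 210.87258565] [339.97791929 223.3285657 ]
0.1095 0 [332.21985328 202.20611351] [339.8119787  226.26635522]
0.1095 12 [334.28195194 215.5928883 ] [340.06162363 221.84667556]
(array([0.60091498, 0.15025625, 0.17238247]), np.float64(0.009187056372950971))
(array([0.60286361, 0.14826721, 0.1754911 ]), np.float64(0.01601426905080772))
(array([0.60430129, 0.14737328, 0.17963827]), np.float64(0.021031870798828692))
```

Run:
```python
from h import *
s=manip.sense();W=cam('wrist',s);S=cam('scene');print(tri(W,(325.5,151),S,(348.5,230)))
a=manip.snapshot('wrist')[40:240,235:415];b=manip.snapshot('scene')[205:275,305:385];
cv2.imwrite('pics/v3.png',np.hstack([cv2.resize(a,(400,444),interpolation=2),cv2.resize(b,(400,350),interpolation=2) if 0 else cv2.copyMakeBorder(cv2.resize(b,(400,350),interpolation=2),0,94,0,0,0)]))
```

```text
(array([0.59828129, 0.15127431, 0.16110511]), np.float64(0.0009945616113759407))
```

View pics/v3.png

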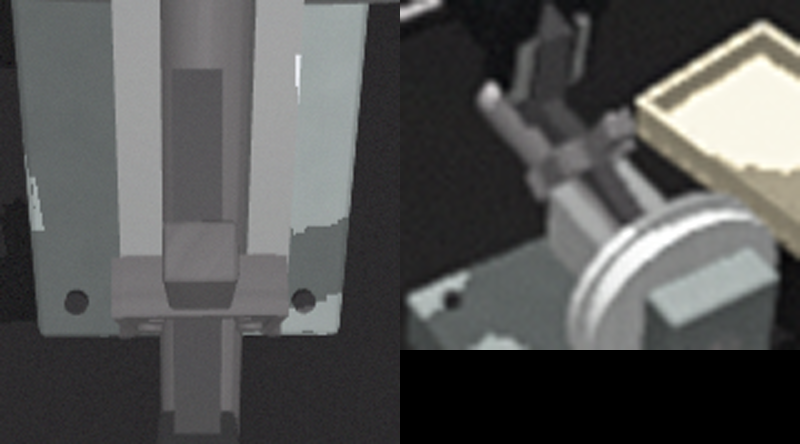

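send_rows:
  commands:
    - {"delta_pos": [0,-0.2,0.03],"yaw": 0}
    - {"delta_pos": [-0.03,-0.4,0],"yaw": 0}
    - {"delta_pos": [-0.04,-0.4,0],"yaw": 0}
    - {"delta_pos": [-0.04,-0.4,0],"yaw": 0}
    - {"delta_pos": [0,0,0],"yaw": 0}

```text
t: 17.85
tcp_pos: [0.5916, 0.0754, 0.1395]
tool_rot: [0.737, 0.674, -0.019, 0.043]
force: [-0.9, 0.0, 3.2]
finger_gap: 0.2
```

```bash
python3 st.py;  cat > tab.py <<'E'
from h import *
s=manip.sense();W=cam('wrist',s);g=manip.snapshot('wrist').max(2);n=manip.snapshot('scene').max(2)
[print(r,' '.join('%3d'%v for v in n[r,332:358])) for r in range(212,236,2)]
[print(r,' '.join('%3d'%v for v in g[r,290:366:3])) for r in range(40,230,6)]
E
python3 tab.py
```

```text
17.85 [0.5916 0.0754 0.1395] jaw -4.97 [-0.89  0.02  3.2 ] [0.3  0.01 0.04] 0.2 [ 0.0309 -0.0894 -0.9955]
212  56  54  46  61  98  69  28  29  32  31  36  34  32  34  32  35  32  33  34  36  33  35  35  35  34  35
214  58  57  50  65  90  64  34  32  33  35  36  35  34  33  32  32  33  33  32  34  34  35  31  33  32  35
216  56  50  48  63  68  40  30  31  34  35  35  32  32  34  35  34  33  33  31  34  34  34  36  35  33  33
218  54  51  39  28  33  61  81  83 106 130 109  54  32  31  31  35  31  34  30  32  34  36  32  33  34  31
220  66  53  36  29  50  92 119 124 119 118 120  99  65  33  32  37  32  33  38  33  34  32  30  24  28  46
222  77  73  67  41  62  93  91  93  90  87  90  80  51  33  35  33  31  36  32  30  29  24  64 145 210 237
224  74  74  76  73  73  88  92  91  88  90  90  73  37  30  31  33  34  34  30  35 128 203 226 224 162 130
226  57  68  73  75  80  87  93  91  90  88  91 105 108  76  41  31  33  32  29  32  98 185 239 247 200 140
228  58  71  91  99  88  86  86  88  89  87  88 104 118 117 105  74  38  33  31  48  95 127 128 139 200 252
230 106 118 116 114 11
[... 3047 characters left out ...]
 121 121 122 119  95  50  43  46  44  45  42  47  47
196  45  45  44  42  47  46 102 117 118 112 115 116 120 116 120 120 115  92  42  44  45  45  45  42  44  41
202  41  41  46  41  46  46 105 115 112 116 119 116 119 117 117 115 112  89  48  46  45  43  44  46  43  49
208  42  40  46  44  43  46  81  95  81  84  84  81  84  84  82 111 105  90  47  45  39  47  44  46  43  47
214  45  47  45  46  42  39  81  92  83  81  83  82  81  81  81 112 106  92  41  42  46  42  44  48  43  47
220  48  45  43  43  45  45  82  95  79  80  83  80  83  82  84 110 106  91  41  41  48  48  43  46  43  41
226  44  40  45  48  43  42  60  57  80  80  82  81  85  81  82  59  56  93  45  46  45  43  42  46  43  44
```

Run:
```python
from h import *
W=cam('wrist',manip.sense());S=cam('scene');print(tri(W,(325,194),S,(340.5,219.8)))
for rise in(0,12,15):
  P=[.5997,.127,.1085+.0435+rise/1000]; print(rise,proj(W,P),proj(S,P))
  P=[.5997,.127,.1085+.015+rise/1000]; print('bridge',rise,proj(W,P),proj(S,P))
```

```text
(array([0.59502942, 0.12106202, 0.1643614 ]), np.float64(0.002180967385986028))
0 [332.77086867 164.16563614] [339.79137245 226.6311654 ]
bridge 0 [328.83924681 145.26198173] [339.2164879  236.80884267]
12 [334.94737427 174.63050563] [340.0406513  222.21796688]
bridge 12 [330.32086981 152.38578206] [339.45566269 232.57452505]
15 [335.55645131 177.55901256] [340.10366121 221.10244806]
bridge 15 [330.72731588 154.34001783] [339.51610496 231.50446335]
```

send_rows:
  commands:
    - {"delta_pos": [-0.06,-0.8,0],"yaw": 0}
    - {"delta_pos": [-0.08,-1.0,0],"yaw": 0}
    - {"delta_pos": [-0.08,-1.0,0],"yaw": 0}
    - {"delta_pos": [0,0,0],"yaw": 0}

```text
t: 18.45
tcp_pos: [0.5892, 0.0453, 0.1396]
tool_rot: [0.737, 0.675, -0.019, 0.044]
force: [0.1, -1.6, 3.7]
finger_gap: 0.203
```

```bash
python3 st.py; sed -i 's/332:358/322:352/;s/range(40,230,6)/range(0,200,6)/' tab.py; python3 tab.py
```

```text
18.45 [0.5892 0.0453 0.1396] jaw -4.94 [ 0.06 -1.62  3.72] [0.12 0.02 0.03] 0.203 [ 0.0307 -0.09   -0.9955]
212  62  65  67  60  44  31  38  78 119 123 121 122 125 105  65  32  32  32  31  33  34  33  34  34  34  33  30  30  35  33
214  65  75  73  76  69  54  46  73  90 106 113  93  86  84  60  32  32  34  33  34  31  33  34  31  35  36  31  33  31  36
216  53  62  70  74  75  74  80  88  87  85  86  84  87  74  51  31  32  35  34  35  33  35  31  37  33  30  33  33  33  36
218  53  53  58  62  70  71  76  87  90  89  85  85  85  93 105  87  47  28  31  34  34  31  36  32  32  33  32  34  32  33
220  36  47  50  57  68  80  88  86  91  88  85  87  88 105 120 120 107  74  43  30  35  33  33  35  33  31  34  31  35  31
222 105 122 111 117 118 118 116  97  95  91  89  91 100  95  96  91  90  72  43  30  35  32  34  36  32  34  35  35  34  31
224 109  99  93 103 110 115 116 109 101  94  86  80  80  87  96  86  86  68  34  30  34  32  36  34  36  32  31  30  31  36
226  94  88  81  90  99  90  83  76  64  61  75  77  77  78  81  88  81  56  31  35  33  33  32  32  35  34  39  33  31  33

[... 3448 characters left out ...]
  79  77  79  81 115 118 118 120 119 117 120 122  96
168 113 116 116 117 118 116 122  83  78  78  79  79  81  76  76  83  78  80 120 116 118 117 115 118 114  81
174 118 116 115 115 116 117 116  80  81  80  80  86  85  86  83  86  87  86 119 118 118 116 119 115 120  64
180  68 106 109 108 110 106 111 103 113 119 118 121 119 117 117 120 119 121 107  94  91  91  90  91  41  42
186  46  45  44  44  43  40  87 101 119 121 118 118 118 120 120 120 120 117  47  47  44  45  44  44  45  43
192  43  43  42  45  45  46  88 104 118 115 115 116 117 116 120 120 117 118  46  41  45  45  42  44  43  43
198  42  45  46  47  43  44  88 107 116 113 116 117 115 120 116 117 118 114  47  46  42  44  42  44  46  44
```

send_rows:
  commands:
    - {"delta_pos": [0,0,0],"yaw": 0}
    - {"delta_pos": [0,0,-0.1],"yaw": 0}
    - {"delta_pos": [0,0,-0.1],"yaw": 0}
    - {"delta_pos": [0,0,-0.1],"yaw": 0}
    - {"delta_pos": [0,0,-0.1],"yaw": 0}
  force: 20

```text
t: 19.18
tcp_pos: [0.5903, 0.0458, 0.1377]
tool_rot: [0.736, 0.676, -0.019, 0.045]
force: [-1.2, -1.2, 6.2]
finger_gap: 0.202
```

```bash
python3 st.py
```

```text
19.175 [0.5903 0.0458 0.1377] jaw -4.77 [-1.2  -1.17  6.23] [0.16 0.1  0.02] 0.202 [ 0.034  -0.0918 -0.9952]
```

send_rows:
  commands:
    - {"delta_pos": [-0.08,-0.1,0.02],"yaw": 0}
    - {"delta_pos": [-0.04,-0.3,0],"yaw": 0}
    - {"delta_pos": [-0.03,-0.3,0],"yaw": 0}
    - {"delta_pos": [0,0,0],"yaw": 0}

```text
t: 19.68
tcp_pos: [0.5888, 0.0396, 0.1377]
tool_rot: [0.735, 0.676, -0.018, 0.045]
force: [-0.3, -0.4, 3.9]
finger_gap: 0.204
```

```bash
python3 st.py;  cat > tab.py <<'E'
from h import *
s=manip.sense();W=cam('wrist',s);g=manip.snapshot('wrist').max(2);n=manip.snapshot('scene').max(2)
[print(r,' '.join('%3d'%v for v in n[r,316:346])) for r in range(204,226,2)]
[print(r,' '.join('%3d'%v for v in g[r,290:366:5])) for r in range(0,216,5)]
E
python3 tab.py
```

```text
19.675 [0.5888 0.0396 0.1377] jaw -4.72 [-0.29 -0.37  3.95] [0.19 0.03 0.05] 0.204 [ 0.0343 -0.0907 -0.9953]
204  98  89  66  51  55  58  57  58  53  48  68  81  43  18  19  22  25  25  27  32  34  36  32  35  31  35  33  31  31  33
206  97  80  48  53  57  59  57  56  51  59  86  78  30  28  31  34  31  35  30  34  33  35  33  34  35  33  32  31  32  35
208  98  77  45  55  58  55  57  54  50  44  44  34  30  31  31  31  34  35  32  32  30  35  33  30  35  32  34  33  33  31
210  93  72  44  56  59  55  58  57  48  34  29  32  41  60  81 101 111 109  78  44  30  33  34  35  33  32  35  33  31  34
212  55  56  58  59  66  69  71  78  71  53  36  31  62 105 120 123 118 115 116  94  43  31  34  34  35  32  31  33  37  33
214  48  58  61  54  55  63  70  71  76  75  64  45  55  84  90  95  87  91  89  71  33  33  34  34  32  33  34  32  36  33
216  34  47  53  52  56  55  58  64  74  73  75  69  77  87  94  94  90  91  95  82  40  34  30  31  32  33  35  33  34  33
218  34  35  34  35  46  51  53  54  57  66  71  74  76  84  88  94  91  90  93 106 110  87  46  30  34  34  36  33  32  36
[... 2642 characters left out ...]
 117 116 116 116 117
170  49 105 107 111  87 111 119 119 117 119 118 111 110 113 112  75
175  30  34  34  39  81 118 121 114 119 118 121  40  41  46  44  44
180  32  28  33  31  85 120 115 116 118 117 117  42  45  46  43  44
185  45  43  47  42  85 116 116 118 119 119 117  41  45  46  45  37
190  45  43  44  42  86 110 114 115 116 115 112  46  44  47  42  43
195  44  48  43  43  46  83  84  79  81  65  44  41  43  42  45  46
200  44  43  45  47  41  81  81  81  81  44  46  44  44  45  46  45
205  43  43  46  44  45  82  81  82  81  47  41  45  43  46  46  42
210  47  44  43  40  47  83  83  81  82  44  40  48  43  41  42  42
215  46  43  47  42  45  82  81  81  83  42  44  39  45  47  47  49
```

send_rows:
  commands:
    - {"delta_pos": [-0.03,-0.4,0],"yaw": 0}
    - {"delta_pos": [-0.05,-0.6,0],"yaw": 0}
    - {"delta_pos": [-0.05,-0.6,0],"yaw": 0}
    - {"delta_pos": [0,0,0],"yaw": 0}

```text
t: 20.27
tcp_pos: [0.5875, 0.0226, 0.1377]
tool_rot: [0.735, 0.676, -0.018, 0.045]
force: [-0.6, -0.5, 3.5]
finger_gap: 0.201
```

```bash
python3 st.py; python3 tab.py
```

```text
20.275 [0.5875 0.0226 0.1377] jaw -4.74 [-0.64 -0.45  3.45] [ 0.28  0.   -0.01] 0.201 [ 0.0344 -0.0905 -0.9953]
204  59  55  59  57  69 105 125 112  95  83  65  41  33  18  17  19  26  23  28  33  33  32  33  32  33  34  28  33  32  33
206  58  58  58  63  60  55  33  18  19  24  21  25  22  27  33  33  31  33  32  31  34  30  34  33  35  30  32  33  34  32
208  63  74  74  72  68  47  28  25  32  32  33  32  33  32  29  32  32  32  32  32  32  33  32  34  33  32  35  33  32  32
210  55  59  66  74  74  75  73  53  36  29  33  30  39  61  81 101 111 108  81  46  30  31  36  35  34  31  33  32  35  30
212  53  54  57  64  72  71  73  71  67  47  31  31  67 107 121 122 118 116 118  97  39  30  31  36  32  33  32  31  33  34
214  36  45  54  55  57  66  71  75  73  72  57  38  53  86  93  92  87  89  91  72  35  30  34  34  34  35  34  34  33  36
216  36  33  44  52  54  54  58  63  73  76  78  71  78  88  92  96  90  91  90  82  37  30  35  34  33  32  33  33  35  35
218  33  34  31  36  40  54  56  54  61  75  78  75  78  81  90  94  88  89  93 106 114  87  46  35  31  34  32  31  34 
[... 2645 characters left out ...]
  31  35  30  35  44
170  36  32  31  28  32  82  84  85  82  41  32  33  30  42  47  48
175  31  31  30  30  33  86  84  82  81  28  30  33  45  43  44  46
180  36  34  31  33  31  82  85  85  85  44  42  45  44  44  45  45
185  40  45  47  47  43  82  82  85  82  47  45  45  48  45  43  45
190  46  47  42  44  43  78  82  83  83  43  47  42  47  45  44  46
195  41  46  46  40  41  79  82  83  78  44  48  43  42  47  45  43
200  47  42  45  48  42  83  81  84  82  45  43  48  45  47  39  48
205  44  47  45  47  47  84  82  83  82  42  44  43  43  43  47  43
210  41  42  42  42  41  84  82  81  84  42  45  42  43  43  47  46
215  44  41  46  42  45  84  78  83  80  46  47  46  45  48  41  44
```

send_rows:
  commands:
    - {"delta_pos": [-0.05,-0.6,0],"yaw": 0}
    - {"delta_pos": [-0.07,-0.8,0],"yaw": 0}
    - {"delta_pos": [-0.07,-0.8,0],"yaw": 0}
    - {"delta_pos": [-0.07,-0.8,0],"yaw": 0}
    - {"delta_pos": [-0.07,-0.8,0],"yaw": 0}
    - {"delta_pos": [-0.07,-0.8,0],"yaw": 0}
    - {"delta_pos": [-0.07,-0.8,0],"yaw": 0}

```text
t: 21.25
tcp_pos: [0.5815, -0.0345, 0.1367]
tool_rot: [0.735, 0.676, -0.019, 0.044]
force: [-0.1, 0.8, -1.5]
finger_gap: 0.206
```

```bash
python3 st.py
python3 - <<'E'
from h import *
n=manip.snapshot('scene').max(2)
[print(r,' '.join('%3d'%v for v in n[r,316:346])) for r in range(206,226,2)]
T=cam('top')
for p in((341,200),(338,230),(338,260),(393,167),(404,184),(382,152),(429,206),(470,193)): print(p,onz(T,*p,.01)[:2].round(3))
E
```

```text
21.25 [ 0.5815 -0.0345  0.1367] jaw -4.66 [-0.09  0.82 -1.49] [ 0.03  0.01 -0.05] 0.206 [ 0.032  -0.0906 -0.9954]
206  76  67  56  69  82  64  35  18  19  18  24  23  25  23  33  32  32  32  34  32  33  33  31  31  34  32  35  32  34  35
208  75  78  75  52  28  22  22  28  33  32  32  34  30  28  29  30  33  30  29  28  28  32  31  34  32  32  35  33  33  30
210  74  77  79  76  60  41  31  34  30  36  29  29  56 102 150 175 202 197 141  64  26  29  33  35  34  36  33  36  34  31
212  53  68  76  77  76  63  37  30  34  33  34  33  70 150 210 221 207 193 197 159  52  30  32  34  31  33  31  31  32  31
214  35  50  69  76  79  77  72  54  31  34  35  31  57  88  94  99  90  85  84  70  31  32  32  35  32  34  33  32  33  31
216  34  34  43  60  71  65  50  43  35  30  32  38  67  89  96  92  90  88  91  81  47  32  31  32  32  33  32  33  34  33
218  36  32  35  31  34  33  31  32  31  28  27  34  62  87  92  94  88  86 101 167 203 154  63  26  28  27  24  21  22  16
220  33  36  32  33  34  32  27  39  65  95 114 131 117  84  87  87  86  85  95 163 214 210 169  94  32  15  20  21  22  21
222  36  33  32  30  30  53 109 154 185 202 212 210 193 143 104  91  97  98  93 109 119  91  87  70  25  16  19  19  18  20
224  27  27  24  22  54  95 108 116 132 146 167 190 187 165 120  91  68  82  99  98  94  87  89  63  21  16  18  21  19  17
(341, 200) [ 0.572 -0.097]
(338, 230) [ 0.494 -0.088]
(338, 260) [ 0.417 -0.086]
(393, 167) [ 0.658 -0.236]
(404, 184) [ 0.612 -0.264]
(382, 152) [ 0.698 -0.209]
(429, 206) [ 0.553 -0.327]
(470, 193) [ 0.586 -0.436]
```

send_rows:
  commands:
    - {"delta_pos": [0,-0.8,0.5],"yaw": 0}
    - {"delta_pos": [-1.2,-3,0],"yaw": 0}
    - {"delta_pos": [-1.6,-4,0],"yaw": 0}
    - {"delta_pos": [-1.6,-4,0],"yaw": 0}
    - {"delta_pos": [-1.6,-4,-0.5],"yaw": 0}
    - {"delta_pos": [-1.5,-3.5,-1],"yaw": 0}
    - {"delta_pos": [0,0,0],"yaw": 0}
    - {"delta_pos": [0,0,0],"yaw": 0}

```text
t: 22.3
tcp_pos: [0.505, -0.237, 0.1281]
tool_rot: [0.734, 0.677, -0.019, 0.047]
force: [0.1, -0.1, -1.0]
finger_gap: 0.201
```

```bash
python3 st.py
```

```text
22.3 [ 0.505  -0.237   0.1281] jaw -4.52 [ 0.12 -0.11 -0.96] [ 0.09 -0.02 -0.04] 0.201 [ 0.0349 -0.0948 -0.9949]
```

send_rows:
  commands:
    - {"delta_pos": [0,0,-1],"yaw": 0}
    - {"delta_pos": [0,0,-1.5],"yaw": 0}
    - {"delta_pos": [0,0,-1.5],"yaw": 0}
    - {"delta_pos": [0,0,-1.5],"yaw": 0}
    - {"delta_pos": [0,0,-1.5],"yaw": 0}
    - {"delta_pos": [0,0,-1.2],"yaw": 0}
    - {"delta_pos": [0,0,-0.8],"yaw": 0}
    - {"delta_pos": [0,0,-0.4],"yaw": 0}
    - {"delta_pos": [0,0,0],"yaw": 0}

```text
t: 23.42
tcp_pos: [0.5059, -0.2336, 0.0266]
tool_rot: [0.732, 0.679, -0.019, 0.046]
force: [-1.2, 1.3, 0.1]
finger_gap: 0.198
```

```bash
python3 st.py
```

```text
23.425 [ 0.5059 -0.2336  0.0266] jaw -4.22 [-1.21  1.34  0.12] [ 0.03 -0.    0.03] 0.198 [ 0.0341 -0.0934 -0.995 ]
```

send_rows:
  commands:
    - {"delta_pos": [0,0,-0.3],"yaw": 0}
    - {"delta_pos": [0,0,-0.3],"yaw": 0}
    - {"delta_pos": [0,0,0],"yaw": 0}

```text
t: 23.8
tcp_pos: [0.5066, -0.2342, 0.0213]
tool_rot: [0.732, 0.679, -0.019, 0.047]
force: [0.9, -0.8, -1.0]
finger_gap: 0.203
```

send_rows:
  commands:
    - {"delta_pos": [0,0,-0.2],"yaw": 0}
    - {"delta_pos": [0,0,-0.1],"yaw": 0}
    - {"delta_pos": [0,0,0],"yaw": 0}

```text
t: 24.18
tcp_pos: [0.5068, -0.2342, 0.0185]
tool_rot: [0.732, 0.679, -0.019, 0.047]
force: [-0.3, -0.1, 0.2]
finger_gap: 0.203
```

```bash
python3 st.py
```

```text
24.175 [ 0.5068 -0.2342  0.0185] jaw -4.22 [-0.34 -0.12  0.25] [0.06 0.   0.01] 0.203 [ 0.0367 -0.0951 -0.9948]
```

send_rows:
  commands:
    - {"delta_pos": [0,0,-0.15],"yaw": 0}
    - {"delta_pos": [0,0,-0.1],"yaw": 0}
    - {"delta_pos": [0,0,0],"yaw": 0}

```text
t: 24.55
tcp_pos: [0.5069, -0.2347, 0.0172]
tool_rot: [0.732, 0.679, -0.019, 0.048]
force: [-0.3, 0.3, 3.0]
finger_gap: 0.201
```

```bash
python3 st.py
```

```text
24.55 [ 0.5069 -0.2347  0.0172] jaw -4.21 [-0.29  0.3   2.96] [0.4  0.05 0.07] 0.201 [ 0.0373 -0.096  -0.9947]
```

send_rows:
  commands:
    - {"delta_pos": [0,0,0],"yaw": 0}
    - {"delta_pos": [0,0,0],"yaw": 0}
    - {"delta_pos": [0,0,0],"yaw": 0}
    - {"delta_pos": [0,0,0],"yaw": 0}
  grip: -0.1

```text
t: 25.05
tcp_pos: [0.5071, -0.2348, 0.0169]
tool_rot: [0.732, 0.679, -0.019, 0.048]
force: [-0.6, 0.9, -0.4]
finger_gap: 0.549
```

send_rows:
  commands:
    - {"delta_pos": [0,0,1],"yaw": 0}
    - {"delta_pos": [0,0,2],"yaw": 0}
    - {"delta_pos": [0,0,3],"yaw": 0}
    - {"delta_pos": [0,0,3],"yaw": 0}
    - {"delta_pos": [0,0,3],"yaw": 0}
    - {"delta_pos": [0,0,3],"yaw": 0}
    - {"delta_pos": [0,0,3],"yaw": 0}
    - {"delta_pos": [0,0,3],"yaw": 0}
    - {"delta_pos": [0,0,0],"yaw": 0}

```text
t: 26.18
tcp_pos: [0.5059, -0.2337, 0.2382]
tool_rot: [0.732, 0.679, -0.018, 0.05]
force: [-0.1, -1.4, 0.4]
finger_gap: 0.546
```

```bash
python3 st.py
python3 - <<'E'
from h import *
s=manip.sense();im=manip.snapshot('wrist');cv2.imwrite('pics/w11.png',im)
b=cv2.cvtColor(im,cv2.COLOR_BGR2HSV)
m=((im.max(2)>70)&(im.max(2)<125)&(b[...,1]<40)).astype('uint8')*255
for c in cv2.findContours(m[:330],cv2.RETR_EXTERNAL,cv2.CHAIN_APPROX_NONE)[0]:
  if cv2.contourArea(c)>250: print(cv2.minAreaRect(c),cv2.boundingRect(c))
W=cam('wrist',s);print('pred wedge grip',proj(W,[.507,-.234,.032]),'tip',proj(W,[.515,-.148,0]))
E
```

```text
26.175 [ 0.5059 -0.2337  0.2382] jaw -4.17 [-0.07 -1.4   0.42] [0.07 0.04 0.01] 0.546 [ 0.0407 -0.0975 -0.9944]
((629.5, 281.5), (69.0, 19.0), 90.0) (620, 247, 20, 70)
((392.99658203125, 268.6315002441406), (51.452415466308594, 13.60140609741211), 73.0724868774414) (379, 246, 28, 49)
((255.39654541015625, 269.25860595703125), (13.55575942993164, 52.551780700683594), 21.801406860351562) (241, 246, 28, 50)
((316.5, 151.0), (22.0, 17.0), 90.0) (308, 140, 18, 23)
((314.8591003417969, 94.99494934082031), (72.11959838867188, 9.294852256774902), 89.19306945800781) (310, 59, 11, 73)
((584.9481811523438, 52.522850036621094), (6.886011123657227, 109.13421630859375), 13.091893196105957) (571, 0, 30, 107)
pred wedge grip [314.69995648 145.4885626 ] tip [314.81190191  56.54454175]
```

Run:
```python
from h import *
q=np.array([.735,.676,-.018,.045]);q/=np.linalg.norm(q)
W=cam('wrist',dict(tcp_pos=[.5875,.0226,.1377],tool_rot=q));S=cam('scene')
print(tri(W,(327.5,130.5),S,(332.3,211.7)))
for y in(.085,.09,.095,.1):
  P=[.5938+.087*(y-.064),y,.1095+.0435+.012];print(y,P,proj(S,P),proj(W,P))
```

```text
(array([0.59296409, 0.09137318, 0.1631718 ]), np.float64(0.002283326980197025))
0.085 [0.595627, 0.085, 0.165] [328.85343585 209.68611755] [334.69491525 147.29912801]
0.09 [0.596062, 0.09, 0.165] [330.17115619 211.08522596] [334.98972143 132.51059453]
0.095 [0.5964969999999999, 0.095, 0.165] [331.49847172 212.4945222 ] [335.29547124 117.17308926]
0.1 [0.596932, 0.1, 0.165] [332.83548763 213.91411796] [335.61278557 101.25546618]
```

send_rows:
  commands:
    - {"delta_pos": [0.5,2,0],"yaw": -0.01}
    - {"delta_pos": [1.1,4,0],"yaw": 0}
    - {"delta_pos": [1.1,4,0],"yaw": 0}
    - {"delta_pos": [1.1,4,0],"yaw": 0}
    - {"delta_pos": [1.1,4,0],"yaw": 0}
    - {"delta_pos": [1.1,4,-0.5],"yaw": 0}
    - {"delta_pos": [1.1,4,-1],"yaw": 0}
    - {"delta_pos": [0.8,3,-1],"yaw": 0}
    - {"delta_pos": [0.4,1.5,-0.5],"yaw": 0}
    - {"delta_pos": [0,0,0],"yaw": 0}

```text
t: 27.48
tcp_pos: [0.5791, 0.0824, 0.1907]
tool_rot: [0.737, 0.675, -0.027, 0.036]
force: [0.6, -0.8, -0.3]
finger_gap: 0.552
```

```bash
python3 st.py
python3 - <<'E'
from h import *
s=manip.sense();im=manip.snapshot('wrist');cv2.imwrite('pics/w12.png',im);W=cam('wrist',s)
print('pred',proj(W,[.595,.092,.164]))
g=im.max(2)
[print(r,' '.join('%3d'%v for v in g[r,270:390:4])) for r in range(40,290,7)]
E
```

```text
27.475 [0.5791 0.0824 0.1907] jaw -4.96 [ 0.62 -0.81 -0.31] [0.01 0.01 0.01] 0.552 [ 0.0089 -0.0903 -0.9959]
pred [349.1217401  213.10501941]
40  31  92 103 103 104 101 105 105 103 104 103 102 160 159 162 162  87 101 110 119 124 114 110  97 145 162 234 234 205 164
47  20  89 103 106 102 106 101 103 104 104 104 102 161 163 162 162  88 101 109 118 125 116 111  98 163 161 234 234 162 163
54  37  90 104 106 107 106 105 104 103 103 105 105 160 161 162 164  89 103 113 120 122 116 111  98 163 187 234 235 161 161
61  30  86 105 105 104 106 104 103 106 103 107 107 158 160 159 162  91 100 111 121 121 115 110  97 163 166 235 234 165 162
68  34  78 107 105 104 104 103 104 105 104 103 104 163 161 160 164  92 103 111 122 120 113 109  98 161 166 235 235 164 161
75  39  48  99 103 100 101 101 100 104 103 105 104 161 160 160 161  88 104 112 122 120 113 112  91 161 167 235 235 163 164
82  40  36 103 104 105 102 103 103 102 105 106 103 161 160 160 161  91 104 113 121 118 114 108  88 162 166 236 235 164 162
89  43  37 108 106 107 105 104 104 105 103 103 106 160 161 157 160  93 102 114 122 117 114 108  8
[... 2796 characters left out ...]
  43  41  48  46  49  43  42  45  45  45  48  45  45  44  39  42  24  21  82  85
257  28  34  45  43  44  45  45  44  42  45  46  48  47  42  43  41  44  44  41  45  42  46  42  43  43  44  28  24  52  79
264  24  30  41  45  44  40  44  42  42  43  43  44  46  43  45  45  48  41  45  41  44  46  39  39  45  47  28  27  27  83
271  24  25  42  39  44  46  42  41  46  45  43  43  40  46  42  44  44  40  43  48  40  43  40  42  42  44  26  29  26  28
278  25  27  40  44  41  43  47  45  41  41  46  43  47  44  42  49  43  44  45  45  39  45  41  43  50  41  29  21  22  22
285  25  28  44  45  45  45  47  44  45  32  44  44  44  45  46  46  47  39  41  42  42  45  44  43  45  42  19  28  22  30
```

send_rows:
  commands:
    - {"delta_pos": [0.5,0.3,0],"yaw": 0}
    - {"delta_pos": [0.5,0.3,0],"yaw": 0}
    - {"delta_pos": [0.4,0.2,0],"yaw": 0}
    - {"delta_pos": [0,0,-0.6],"yaw": 0}
    - {"delta_pos": [0,0,-0.6],"yaw": 0}
    - {"delta_pos": [0,0,-0.3],"yaw": 0}
    - {"delta_pos": [0,0,0],"yaw": 0}

```text
t: 28.4
tcp_pos: [0.5941, 0.0866, 0.1758]
tool_rot: [0.738, 0.673, -0.027, 0.037]
force: [0.4, -0.6, 0.2]
finger_gap: 0.552
```

```bash
python3 st.py
python3 - <<'E'
from h import *
s=manip.sense();im=manip.snapshot('wrist');W=cam('wrist',s)
print('pred',proj(W,[.593,.091,.164]))
g=im.max(2)
[print(r,' '.join('%3d'%v for v in g[r,290:360:2])) for r in range(190,260,4)]
E
```

```text
28.4 [0.5941 0.0866 0.1758] jaw -5.28 [ 0.45 -0.6   0.25] [ 0.05  0.04 -0.02] 0.552 [ 0.0093 -0.0913 -0.9958]
pred [319.36548232 237.8834785 ]
190  39  49  64  85  79  78  57  50  54  82  94  98 106 110 113 117 116 113 111 113 111 109  99  94  54  52  50  80  80  85  92  44  44  43  45
194  42  46  57  83  78  75  90  95  95  95  75  98 104 110 115 116 118 117 115 110 114 106  99  91  87  91  95  84  76  84  93  46  44  46  47
198  42  46  47  78  80  74  99 114 112 104  85  98 105 109 116 119 119 114 113 110 115 108  95  92 108 116 111  76  80  76  92  43  42  45  45
202  47  45  80  82  74  81  81  83  98  97  82 101 106 110 113 117 117 113 113 111 113 106  83  90  86  80  80  73  73  80  81  43  44  45  38
206  46  79 111  93  88  88  85  84  84  84  85  85  87  84  85  85  87  86  86  86  84  84  85  84  85  87  86  83  84 108 105  46  45  42  47
210  44  62 113 110 110 115 114 113 111 111 113  79  80  77  81  83  83  81  80  77  83 110 113 115 113 113 114 112 112 114 114  46  38  43  46
214  46  61 115 116 115 116 115 117 115 115 114  82  80  78  82  82  83  79  79  82  79  94 1
[... 934 characters left out ...]
  45  46  45  45  42  44 110 117 114 113 114 115 117 118 117 116 119  57  44  44  41  47  47  42  45  43  43  46  44  46  43
246  44  46  41  42  41  46  46  46  45  45 105 112 111 112 114 114 117 115 116 116 111  50  37  40  45  45  41  45  42  42  44  42  46  45  45
250  43  47  41  46  44  43  42  41  43  44  43  49  41  45  41  43  43  44  45  47  44  46  45  40  46  46  45  43  45  42  43  44  44  44  42
254  44  43  45  43  41  46  43  42  42  46  43  43  46  44  41  44  48  46  41  47  43  46  46  46  45  49  40  42  41  44  42  47  47  43  44
258  47  41  46  43  43  45  44  43  47  43  47  44  44  44  46  47  47  47  43  43  47  47  41  43  39  43  49  45  41  41  44  44  46  44  46
```

send_rows:
  commands:
    - {"delta_pos": [-0.12,0.2,0],"yaw": 0}
    - {"delta_pos": [0,0.1,-0.5],"yaw": 0}
    - {"delta_pos": [0,0,-0.6],"yaw": 0}
    - {"delta_pos": [0,0,-0.6],"yaw": 0}
    - {"delta_pos": [0,0,-0.5],"yaw": 0}
    - {"delta_pos": [0,0,-0.3],"yaw": 0}
    - {"delta_pos": [0,0,0],"yaw": 0}

```text
t: 29.32
tcp_pos: [0.5928, 0.0899, 0.1491]
tool_rot: [0.738, 0.673, -0.027, 0.037]
force: [-0.1, 0.2, 0.2]
finger_gap: 0.552
```

```bash
python3 st.py
python3 - <<'E'
from h import *
s=manip.sense();im=manip.snapshot('wrist');W=cam('wrist',s)
print('pred',proj(W,[.593,.09,.164]))
g=im.max(2)
[print(r,' '.join('%3d'%v for v in g[r,284:366:2])) for r in range(216,330,6)]
E
```

```text
29.325 [0.5928 0.0899 0.1491] jaw -5.27 [-0.13  0.2   0.2 ] [ 0.04 -0.01 -0.02] 0.552 [ 0.0094 -0.0913 -0.9958]
pred [323.62448962 277.10413124]
216  48  46  44  45  41  50  83  80  80  78  78  79  84  80  91  97 105 109 112 114 115 117 117 110 115 110 108 106  91  76  81  82  82  79  80  84  95  53  43  40  41
222  41  47  48  43  47  44  75  80  74  89 103 114 114 105  84  98 102 110 112 116 117 117 115 113 113 110 108 107  81  95 109 114 112  89  78  80  86  46  43  45  45
228  45  46  46  44  46  79  79  78  78  79  82  79  81  86  86  98 104 110 110 114 114 120 116 114 110 112 109 104  81  83  82  79  78  83  69  78  79  48  44  46  43
234  43  46  44  44  91 110  97  82  86  82  83  82  82  82  80  79  82  79  79  81  80  80  81  82  79  78  81  82  81  79  81  80  79  76  83  82 101 105  43  43  43
240  45  43  48  42  81 116 112 110 112 113 112 114 113 113 114  78  78  79  78  80  83  82  82  79  78  80  81 113 114 113 114 115 113 112 115 112 113 115  49  47  45
246  48  39  40  43  61 109 111 113 113 114 113 113 112 113 114  79  79  78  80  82  84  81  79  81  80  80  81 113
[... 1536 characters left out ...]
  42  46  46  43  41  42  40
306  46  43  44  44  44  44  43  41  47  41  46  45  45  46  43  45  46  48  45  43  45  44  46  43  47  42  47  43  41  41  42  45  44  43  46  48  43  41  43  48  42
312  43  42  44  45  42  47  43  44  43  44  44  41  46  43  45  42  45  41  43  44  43  40  45  45  42  48  42  44  41  45  42  45  43  47  41  42  46  40  47  46  44
318  43  47  42  47  46  41  43  44  44  42  47  42  43  45  46  45  44  47  44  43  42  44  45  42  42  47  46  43  43  46  43  47  43  42  45  41  46  45  43  43  41
324  33  38  31  28  30  32  34  29  34  33  38  38  36  27  32  34  34  36  43  45  41  42  44  43  43  44  44  42  41  38  44  42  41  44  47  49  41  46  44  44  43
```

send_rows:
  commands:
    - {"delta_pos": [0.05,0,-0.25],"yaw": 0}
    - {"delta_pos": [0,0,-0.25],"yaw": 0}
    - {"delta_pos": [0,0,0],"yaw": 0}

```text
t: 29.75
tcp_pos: [0.5937, 0.0899, 0.1443]
tool_rot: [0.738, 0.673, -0.027, 0.037]
force: [0.0, 0.1, 0.3]
finger_gap: 0.55
```

send_rows:
  commands:
    - {"delta_pos": [0,0,0],"yaw": 0}
    - {"delta_pos": [0,0,0],"yaw": 0}
    - {"delta_pos": [0,0,0],"yaw": 0}
    - {"delta_pos": [0,0,0],"yaw": 0}
    - {"delta_pos": [0,0,0],"yaw": 0}
    - {"delta_pos": [0,0,0],"yaw": 0}
  grip: 1
  force: 35

```text
t: 30.5
tcp_pos: [0.594, 0.0899, 0.1446]
tool_rot: [0.738, 0.673, -0.027, 0.038]
force: [0.1, -0.2, 0.6]
finger_gap: 0.126
```

```bash
python3 st.py
```

```text
30.5 [0.594  0.0899 0.1446] jaw -5.27 [ 0.1  -0.16  0.57] [ 0.01 -0.04  0.01] 0.126 [ 0.0115 -0.0913 -0.9958]
```

send_rows:
  commands:
    - {"delta_pos": [0,0,0.3],"yaw": 0}
    - {"delta_pos": [0,0,0.6],"yaw": 0}
    - {"delta_pos": [0,0,1],"yaw": 0}
    - {"delta_pos": [0,0,1.2],"yaw": 0}
    - {"delta_pos": [0,0,1.5],"yaw": 0}
    - {"delta_pos": [0,0,0],"yaw": 0}

```text
t: 31.25
tcp_pos: [0.5943, 0.0899, 0.1949]
tool_rot: [0.738, 0.673, -0.026, 0.038]
force: [0.6, -0.1, -1.3]
finger_gap: 0.126
```

```bash
python3 st.py
python3 - <<'E'
from h import *
im=manip.snapshot('wrist');g=im.max(2)
[print(r,' '.join('%3d'%v for v in g[r,284:366:3])) for r in range(200,300,7)]
T=cam('top');t=cv2.imread('pics/top0.png');m=cv2.inRange(t[230:285,235:300],(170,180,180),(255,255,255))
c=max(cv2.findContours(m,cv2.RETR_EXTERNAL,cv2.CHAIN_APPROX_NONE)[0],key=cv2.contourArea)
b=cv2.boxPoints(cv2.minAreaRect(c))+[235,230]
print([onz(T,*p,.022)[:2].round(3) for p in b])
E
```

```text
31.25 [0.5943 0.0899 0.1949] jaw -5.26 [ 0.63 -0.07 -1.25] [0.06 0.01 0.05] 0.126 [ 0.0132 -0.0912 -0.9957]
200  45  45  46  44  45  42  46  39  57  96 107 113 119 114 112 111 102  76  45  44  47  47  47  42  43  46  44  50
207  43  44  43  48  43  43  44  47  54  94 105 114 118 115 115 109  99  67  44  42  43  48  44  44  43  40  45  50
214  44  44  48  84  81  47  42  45  48  96 106 116 115 116 112 112 136  69  46  44  45  45  70  79  88  46  45  43
221  42  45  46  86  80  83  78  83  82 137 163 175 186 181 173 165 135  59  51  80  81  80  79  79  77  46  44  46
228  44  39  47  79  78  78 107 112 101  42  44  70 133 127  64  41  46  42  52 102 115 108  68  77  56  40  43  46
235  43  41  59  80  71  79  81 110 106  46  46  51  49  46  47  45  49  46  83 106  85  78  72  78  77  45  45  45
242  39  43 110 112 114 107 110 107 107 103 108 106 110 107 110 109 107 105 103 106 107 107 113 114 115  44  46  45
249  44  47 111 115 115  81  84  81  38  25  81  77  81  83  82  81  81  48  31  82  84  86  84 115 117  42  45  43
256  39  28  28  22  82  82  79  82  25  28  85  80  83  81  81  78  80  78  30  83  79  83  83  28  32  34  31  45
263  34  27  28  27  82  85  82  82  29  40  80  77  82  81  81  79  81  79  25  69  83  83  83  49  31  29  28  25
270  42  43  42  60  82  82  81  80  24  69  79  78  78  82  82  83  81  81  29  40  81  83  86  80  46  45  45  46
277  29  27  34  84  81  83  79  52  28 108 110 114 116 114 113 112 116 118  25  28  82  80  82  86  29  27  30  36
284  28  34  31  95 110 108 109  29  40  87 116 117 112 113 115 115 115 114  26  37 107 107 108  96  53  31  28  33
291  32  27  30  39  28  27  79  41  40  87 113 113 116 113 117 117 114 114  26  40 123  28  36  32  27  26  29  34
298  32  33  20  33  33  30  33  44  37  29  43  44  40  43  45  41  44  42  33  36  25  24  15  23  31  29  34  30
[array([0.471, 0.162]), array([0.481, 0.034]), array([0.394, 0.026]), array([0.384, 0.154])]
```

send_rows:
  commands:
    - {"delta_pos": [-0.8,0,0],"yaw": 0}
    - {"delta_pos": [-1.8,0,0],"yaw": 0}
    - {"delta_pos": [-2,0,0],"yaw": 0}
    - {"delta_pos": [-2,0,0],"yaw": 0}
    - {"delta_pos": [-2,0,0],"yaw": 0}
    - {"delta_pos": [-2,0,0],"yaw": 0}
    - {"delta_pos": [-2,0,-0.5],"yaw": 0}
    - {"delta_pos": [-1.8,0,-1],"yaw": 0}
    - {"delta_pos": [-1,0,-1.5],"yaw": 0}
    - {"delta_pos": [0,0,-1.5],"yaw": 0}

```text
t: 32.55
tcp_pos: [0.4253, 0.0899, 0.1447]
tool_rot: [0.738, 0.673, -0.031, 0.033]
force: [1.4, 0.2, -1.2]
finger_gap: 0.122
```

send_rows:
  commands:
    - {"delta_pos": [0,0,-1.5],"yaw": 0}
    - {"delta_pos": [0,0,-1.5],"yaw": 0}
    - {"delta_pos": [0,0,-1.5],"yaw": 0}
    - {"delta_pos": [0,0,-1.2],"yaw": 0}
    - {"delta_pos": [0,0,0],"yaw": 0}

```text
t: 33.17
tcp_pos: [0.4206, 0.09, 0.0843]
tool_rot: [0.738, 0.673, -0.034, 0.031]
force: [0.1, 0.2, 0.2]
finger_gap: 0.129
```

```bash
python3 st.py
```

```text
33.175 [0.4206 0.09   0.0843] jaw -5.25 [0.05 0.25 0.19] [ 0.03 -0.    0.05] 0.129 [-0.0079 -0.0913 -0.9958]
```

Move x back +1.2 cm, lower to about 0.046, then feel.

send_rows:
  commands:
    - {"delta_pos": [0.5,0.1,-0.5],"yaw": 0}
    - {"delta_pos": [0.5,0.1,-0.8],"yaw": 0}
    - {"delta_pos": [0.2,0,-0.8],"yaw": 0}
    - {"delta_pos": [0,0,-0.7],"yaw": 0}
    - {"delta_pos": [0,0,-0.4],"yaw": 0}
    - {"delta_pos": [0,0,0],"yaw": 0}

```text
t: 33.92
tcp_pos: [0.4344, 0.0922, 0.0508]
tool_rot: [0.738, 0.673, -0.033, 0.032]
force: [-0.7, -0.3, -0.7]
finger_gap: 0.13
```

send_rows:
  commands:
    - {"delta_pos": [0,0,-0.3],"yaw": 0}
    - {"delta_pos": [0,0,-0.2],"yaw": 0}
    - {"delta_pos": [0,0,0],"yaw": 0}

```text
t: 34.3
tcp_pos: [0.4344, 0.0922, 0.0458]
tool_rot: [0.738, 0.673, -0.033, 0.032]
force: [-0.7, 0.0, -0.5]
finger_gap: 0.126
```

```bash
python3 st.py
```

```text
34.3 [0.4344 0.0922 0.0458] jaw -5.24 [-0.67  0.03 -0.47] [ 0.04 -0.05  0.01] 0.126 [-0.0051 -0.0912 -0.9958]
```

send_rows:
  commands:
    - {"delta_pos": [0,0,-0.2],"yaw": 0}
    - {"delta_pos": [0,0,-0.1],"yaw": 0}
    - {"delta_pos": [0,0,0],"yaw": 0}

```text
t: 34.67
tcp_pos: [0.4346, 0.0922, 0.0427]
tool_rot: [0.738, 0.673, -0.033, 0.032]
force: [0.0, 0.3, -1.0]
finger_gap: 0.127
```

send_rows:
  commands:
    - {"delta_pos": [0,0,-0.2],"yaw": 0}
    - {"delta_pos": [0,0,0],"yaw": 0}

```text
t: 34.92
tcp_pos: [0.4348, 0.0921, 0.042]
tool_rot: [0.738, 0.673, -0.032, 0.033]
force: [-0.7, 0.1, 2.6]
finger_gap: 0.127
```

```bash
python3 st.py
```

```text
34.925 [0.4348 0.0921 0.042 ] jaw -5.23 [-0.67  0.13  2.58] [ 0.09  0.1  -0.04] 0.127 [-0.0034 -0.0917 -0.9958]
```

Touching the tray floor. Release and rise.

send_rows:
  commands:
    - {"delta_pos": [0,0,0],"yaw": 0}
    - {"delta_pos": [0,0,0],"yaw": 0}
    - {"delta_pos": [0,0,0],"yaw": 0}
    - {"delta_pos": [0,0,0],"yaw": 0}
  grip: -0.1

```text
t: 35.42
tcp_pos: [0.435, 0.0922, 0.0418]
tool_rot: [0.738, 0.673, -0.032, 0.033]
force: [-0.2, 0.3, 0.4]
finger_gap: 0.55
```

send_rows:
  commands:
    - {"delta_pos": [0,0,1],"yaw": 0}
    - {"delta_pos": [0,0,2],"yaw": 0}
    - {"delta_pos": [0,0,3],"yaw": 0}
    - {"delta_pos": [0,0,3],"yaw": 0}
    - {"delta_pos": [0,0,3],"yaw": 0}
    - {"delta_pos": [0,0,3],"yaw": 0}
    - {"delta_pos": [0,-2,2],"yaw": 0}
    - {"delta_pos": [0,-2,0],"yaw": 0}
    - {"delta_pos": [0,0,0],"yaw": 0}
    - {"delta_pos": [0,0,0],"yaw": 0}

```text
t: 36.67
tcp_pos: [0.4328, 0.0524, 0.2222]
tool_rot: [0.738, 0.674, -0.03, 0.033]
force: [0.6, 0.6, -0.1]
finger_gap: 0.551
```

```bash
python3 st.py
python3 - <<'E'
from h import *
s=manip.sense();W=cam('wrist',s);im=manip.snapshot('wrist');cv2.imwrite('pics/wf.png',im)
sc=manip.snapshot('scene');cv2.imwrite('pics/sf.png',sc)
cs=[proj(W,[x,y,.022]) for x,y in((.471,.162),(.481,.034),(.394,.026),(.384,.154))];print(np.round(cs))
pm=np.zeros(im.shape[:2],'uint8');cv2.fillConvexPoly(pm,np.int32(cs),255);pm=cv2.erode(pm,np.ones((9,9)))
hs=cv2.cvtColor(im,cv2.COLOR_BGR2HSV)
m=((hs[...,1]<22)&(pm>0)).astype('uint8')*255   # steel is unsaturated, tray cream
for c in cv2.findContours(m,cv2.RETR_EXTERNAL,cv2.CHAIN_APPROX_NONE)[0]:
  if cv2.contourArea(c)>60: print(cv2.boundingRect(c),cv2.contourArea(c))
# scene changes vs start
d=cv2.absdiff(cv2.GaussianBlur(sc,(5,5),0),cv2.GaussianBlur(cv2.imread('pics/scene0.png'),(5,5),0)).max(2)
for c in cv2.findContours((d>45).astype('uint8'),cv2.RETR_EXTERNAL,cv2.CHAIN_APPROX_NONE)[0]:
  if cv2.contourArea(c)>15: print('diff',cv2.boundingRect(c))
E
```

```text
36.675 [0.4328 0.0524 0.2222] jaw -5.16 [ 0.59  0.6  -0.06] [ 0.09  0.01 -0.02] 0.551 [ 2.000e-04 -9.010e-02 -9.959e-01]
[[352.  27.]
 [368. 160.]
 [288. 175.]
 [259.  46.]]
(286, 143, 77, 25) 779.5
(303, 101, 36, 21) 515.5
(265, 54, 21, 62) 532.0
diff (337, 234, 6, 8)
diff (436, 225, 21, 10)
diff (337, 224, 12, 14)
diff (361, 219, 48, 35)
diff (285, 180, 16, 18)
diff (274, 171, 25, 8)
diff (475, 169, 26, 8)
diff (279, 164, 9, 7)
diff (265, 158, 9, 5)
diff (434, 153, 32, 20)
diff (366, 149, 10, 9)
diff (362, 114, 12, 8)
diff (505, 86, 97, 56)
diff (520, 74, 16, 17)
diff (446, 74, 18, 26)
diff (499, 62, 21, 17)
diff (473, 55, 13, 16)
diff (452, 42, 22, 15)
diff (610, 0, 30, 62)
diff (521, 0, 69, 71)
diff (434, 0, 18, 6)
diff (415, 0, 21, 22)
diff (369, 0, 77, 90)
```

```bash
python3 -c "
from station import manip
print(manip.sign_off())"
```

```text
the job is handed in; nothing more can be done
None
```

The job is handed in: the clip is off the axle and in the middle-sized tray, and the grey wedge is lying on the bench. It took about 37 s of the 72 s, and no verdict was reported.

- **Wedging:** I slid the wedge along the axle under the bridge until the clip spread and sprang up about 12 mm. Readings between moves showed at most about 10 N pushing.
- **Bearing on the axle:** this read about 5 N during the push. It rose briefly to about 6 N when I pressed the raised wedge level again while drawing it out.
- **What did not go cleanly:** the clip tilted towards the wheel while the wedge was under it. It was then dragged back about 35 mm along the axle as I drew the wedge out. I levelled the wedge, and after that the clip stayed on the axle while the wedge came free.
- **Clip:** I lifted it by its tab and lowered it until it touched the tray floor (about 2.6 N) before opening the fingers.

**Last checks:**
- The wrist image showed a steel-coloured shape of about the clip's size (about 36 x 21 pixels) in the middle of the tray.
- After I set the wedge down, its handle and tip were where I expected.
- Comparing the scene picture with the first one showed changes at the clip, the wedge and the tray. There were also changes around the arm and a small patch by the small tray, which I took for shadow.
- These last checks were numeric only, because I had used all 12 picture views.

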